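# Weigh and pack the wedge-shaped snack pots

### The arm

A 6-joint arm with a two-finger parallel gripper is mounted at the origin on the work surface. World frame = base frame: x ahead of the robot, y to its left, z up, the work surface at z = 0. Lengths are in m, angles in degrees, forces in N, time in s.
With the tool pointing down it reaches from about 0.325 to 0.775 m from the base axis. Payload 5.5 kg.
Tool frame: the origin (TCP) lies midway between the tips of the shut fingers; the grasp point (between the pads) lies r.grip_point_offset behind it (r.grip_point_offset is the distance from the TCP to the grasp point, in m); x points along the fingers, z is the direction in which the jaws open and shut, and the axes are right-handed (so a half turn about x gives the same grasp; the last joint's range is limited). The gripper opens to 85 mm and grips with 20 to 120 N. Pads are 22 mm wide; open, the fingers measure 114 mm over their backs; the gripper's body (76 mm by 85 mm) begins 54 mm behind the grasp point. The pads swing forward as they close: fully open they stand 13 mm farther back than shut.
Start: joints at [-80.254, 5.22, 70.514, -0, 104.267, -3.249], TCP at [0.135, -0.585, 0.231] pointing down, gripper open.
Joint ranges: [-164.24, 164.24], [-49.07, 125.15], [9.68, 141.18], [-86.29, 266.29], [3.28, 154.24], [-151.56, 151.56]. Speed limits (degrees/s): [147.25, 147.25, 172.46, 180, 180, 180].

### API

Orientations are given as a 3x3 rotation matrix whose columns are the frame's x, y, z axes.
In Python, from station import state, imaging, job, r gives the robot as it stands. The module is installed in compiled form; this text tells all that it offers.
- The arm moves only by the shell command python3 -m jog 'ROWS'. ROWS is JSON, a list of rows, each a list of 7 numbers: the turn, a rotation vector about the tool's x, y, z as a fraction of full scale, then the shift along the tool's x, y, z as a fraction of full scale, then the opening, from 0 (shut) to 1 (fully open). A call has 1 to 8 rows; each row is the pose to reach, as a shift and turn from the pose commanded when the call began, along the tool's axes at that moment; what a row does not reach only later rows make up. Full scale, the value 1, is 100 mm for a shift and 45 degrees for a turn. A row lasts 1/8 s, in which the tool goes at most 62.5 mm and 10.7 degrees, less where a joint would pass 70% of its speed; a pose out of reach is approached as far as the arm can. A call with a number of a shift or a turn outside -1 to 1 is refused whole. A call with a gripper value outside its range is refused whole. The fingers move at their own pace and stop on an object; the grip force is fixed at half the most. Time passes only in rows, so rows that repeat a pose let the fingers close. It gives the time, the measured TCP pose, the force and the opening at its end, in the units of the state.
- state(): the state, without advancing time (a new reading comes with each control period).
- imaging.grab_frame(name): name is "scene" or "top" or "wrist"; returns (picture, depth): 400x640x3 uint8, red, green, blue; 400x640 float32, m along the optical axis (not along the pixel's ray), 0 where there is no reading.
- imaging.calibration(name): a dict with "fx", "fy", "cx", "cy" (pixels), "origin" and "orientation" of the camera in the world; the wrist camera has in their place "T_tool_cam" (4x4, takes a point from camera to tool coordinates, whose origin is the TCP and whose axes are the tool frame's). Camera axes: x right, y up, looking along -z (the intrinsics and any distortion apply to the point x, -y, -z); pixel columns grow to the right and rows downward; lengths in m; the calibration is good to about 2 mm. A picture is of the moment at which its call begins: read the wrist's pose just before it. calibration takes no time and is no camera call.
- job.hand_in(): hands the job in, once; it reports no verdict.
The state is a dict: "time_s": time; "qpos": joint angles; "joint_velocities": joint speeds; "joint_torque": joint torques, N m; "ee_pos": TCP position; "orientation": TCP orientation; "force": force on the tool from outside, world axes, zero at the start; "torque": the same for the moment, N m; "opening": finger opening in m.
Only numpy, scipy, OpenCV 4.12 (cv2) and the standard library are available. Lean on these libraries where they do the work, as an engineer would, in place of code of your own. Each camera call takes 0.05 s, during which the arm holds its last target.

### The job

Lift the cover off the green lunchbox tray on the scale and lay it, right way up, on the cork mat, then press the scale's flat tare key gently until it responds, while the tray is still empty. Pack all the wedge-shaped pots flat in the tray, lying across it from the key side to the far side, alternately thick end next to thin end and pushed close side by side, with slanted sides lying against each other so that two pots make a neat rectangle. When all are in, put the cover back, fully down over the tray, leaving the bowl, spoon and fork where they are.

Things in the scene. Friction and masses are not known exactly. Their poses are not given: they have to be found in the camera images.
- scale: white kitchen scale with a steel weighing plate, 235 x 190 mm, 20 mm high, does not move. Origin: on its underside, under the centre of the weighing plate and of the tray on it; +x points away from the key strip, z up. The key strip (17 mm high) is on the -x side, beyond the tray.
- tare: flat square tare key (38 x 38 mm, pale grey), standing 3 mm out of the key strip; origin: centre of its underside, 17 mm above the counter (top face 3 mm higher, at 20 mm), 113 mm to the -x side and 30 mm to the -y side of the scale's origin. Almost no travel (2 mm at most, about 4 N per mm); the scale zeroes at 4 N held for 0.2 s. It is the only key: the dark rectangle beside it is the display.
- tier: open green plastic lunchbox tray clipped firmly on the scale's plate (does not move). Origin: centre of its underside, 20 mm above the counter; axes as the scale's. Inside 118 mm (x) by 154 mm (y), floor 4 mm above the origin, rim 32 mm above the origin, wall 4 mm; outside the wall runs a ledge 9.5 mm wide, 22 mm above the origin, on which the cover stands.
- cover: loose deep green cover, outside 141 (x) by 177 (y) by 40 mm high, 160 g, at first on the tray, axes parallel (either way round fits). Hollow: its 4 mm skirt surrounds the tray's wall (3.5 mm play a side) and stands on the ledge. Origin: centre of the skirt's lower edge. White bar handle on top, centred: 14 mm wide (x), 70 mm long (y), 24 mm high, from 40 to 64 mm above the origin
- mat: flat cork mat, 200 x 220 x 4 mm, fixed, on one side of the scale (left or right). Origin: centre of its underside
- board: flat wooden chopping board, 280 x 280 x 6 mm, fixed, on the other side of the scale; the snack pots start on it. Origin: centre of its underside
- pot1: closed snack pot (3 or 4 alike; absent: None), white with a grey grip bar, 80 g, a right-angled wedge from above: 110 mm long (its x), 20 mm wide at the thin end (x = -55), 50 at the thick end (x = +55), 28 mm high. The grip bar on its top: 36 mm long (x), 14 wide (y), from 28 to 48 mm high, centred at x = +22, y = +3. Origin: underside, mid length, mid width. z up
- pot1_slant (a point): middle (x = 0, y = +17.5 mm, half height) of this pot's slanted side, which runs from y = +2.5 mm at the thin end to y = +32.5 mm at the thick end
- pot1_straight (a point): middle (x = 0, y = -17.5 mm, half height) of this pot's straight side, which runs along the pot's x at y = -17.5 mm
- pot2: closed snack pot (3 or 4 alike; absent: None), white with a grey grip bar, 80 g, a right-angled wedge from above: 110 mm long (its x), 20 mm wide at the thin end (x = -55), 50 at the thick end (x = +55), 28 mm high. The grip bar on its top: 36 mm long (x), 14 wide (y), from 28 to 48 mm high, centred at x = +22, y = +3. Origin: underside, mid length, mid width. z up
- pot2_slant (a point): middle (x = 0, y = +17.5 mm, half height) of this pot's slanted side, which runs from y = +2.5 mm at the thin end to y = +32.5 mm at the thick end
- pot2_straight (a point): middle (x = 0, y = -17.5 mm, half height) of this pot's straight side, which runs along the pot's x at y = -17.5 mm
- pot3: closed snack pot (3 or 4 alike; absent: None), white with a grey grip bar, 80 g, a right-angled wedge from above: 110 mm long (its x), 20 mm wide at the thin end (x = -55), 50 at the thick end (x = +55), 28 mm high. The grip bar on its top: 36 mm long (x), 14 wide (y), from 28 to 48 mm high, centred at x = +22, y = +3. Origin: underside, mid length, mid width. z up
- pot3_slant (a point): middle (x = 0, y = +17.5 mm, half height) of this pot's slanted side, which runs from y = +2.5 mm at the thin end to y = +32.5 mm at the thick end
- pot3_straight (a point): middle (x = 0, y = -17.5 mm, half height) of this pot's straight side, which runs along the pot's x at y = -17.5 mm
- pot4: closed snack pot (3 or 4 alike; absent: None), white with a grey grip bar, 80 g, a right-angled wedge from above: 110 mm long (its x), 20 mm wide at the thin end (x = -55), 50 at the thick end (x = +55), 28 mm high. The grip bar on its top: 36 mm long (x), 14 wide (y), from 28 to 48 mm high, centred at x = +22, y = +3. Origin: underside, mid length, mid width. z up
- pot4_slant (a point): middle (x = 0, y = +17.5 mm, half height) of this pot's slanted side, which runs from y = +2.5 mm at the thin end to y = +32.5 mm at the thick end
- pot4_straight (a point): middle (x = 0, y = -17.5 mm, half height) of this pot's straight side, which runs along the pot's x at y = -17.5 mm
- bowl: small white ceramic bowl with a blue rim, 117 mm across, 51 mm high, beyond the scale; origin under its centre; a bystander
- spoon: wooden spoon, 240 mm long, lying beyond the work; origin under its middle; a bystander
- fork: steel fork, 190 mm long, lying beyond the work; origin within its handle; a bystander
Mind the look-alikes: they are no part of the job. What is shaped like the cover but purple is not meant.

How it is judged (in metres and radians):
On the way, in this order (a step that is already met when the one before it is completed fails the run):
1. the cover lies right way up on the cork mat, let go (horizontal distance between cover and mat below 0.06 m and z of cover in the frame of mat below 0.009 m and angle between cover's own z axis and vertical below 0.08 rad and linear speed of cover below 0.03 m/s and contact force between cover and the arm below 0.1 N and contact force between cover and the fingers below 0.1 N), for 0.3 s.
2. the tare key is pressed with over 4 N by the fingers with the tray open and empty (contact force between tare and the fingers above 4 N and horizontal distance between cover and tier above 0.15 m and horizontal distance between each of pot1, pot2, pot3, pot4 and tier above 0.1 m), for 0.2 s.
3. all pots lie flat in the open tray, along its x, alternately, each with a side within 17 mm of the same side of a neighbour turned the other way, at least one pair slant to slant (x of pot1 in the frame of tier between -0.012 and 0.012 m and y of pot1 in the frame of tier between -0.07 and 0.07 m and z of pot1 in the frame of tier between 0 and 0.008 m and angle between each of pot1, pot2, pot3, pot4's own z axis and vertical below 0.08 rad and angle between the x axis of each of pot1, pot2, pot3, pot4 and the x axis of tier, either way round below 0.12 rad and linear speed of each of pot1, pot2, pot3, pot4 below 0.02 m/s and (distance between pot1_slant and pot2_slant below 0.017 m or distance between pot1_straight and pot2_straight below 0.017 m or distance between pot1_slant and pot3_slant below 0.017 m or distance between pot1_straight and pot3_straight below 0.017 m or distance between pot1_slant and pot4_slant below 0.017 m or distance between pot1_straight and pot4_straight below 0.017 m) and x of pot2 in the frame of tier between -0.012 and 0.012 m and y of pot2 in the frame of tier between -0.07 and 0.07 m and z of pot2 in the frame of tier between 0 and 0.008 m and (distance between pot2_slant and pot1_slant below 0.017 m or distance between pot2_straight and pot1_straight below 0.017 m or distance between pot2_slant and pot3_slant below 0.017 m or distance between pot2_straight and pot3_straight below 0.017 m or distance between pot2_slant and pot4_slant below 0.017 m or distance between pot2_straight and pot4_straight below 0.017 m) and x of pot3 in the frame of tier between -0.012 and 0.012 m and y of pot3 in the frame of tier between -0.07 and 0.07 m and z of pot3 in the frame of tier between 0 and 0.008 m and (distance between pot3_slant and pot1_slant below 0.017 m or distance between pot3_straight and pot1_straight below 0.017 m or distance between pot3_slant and pot2_slant below 0.017 m or distance between pot3_straight and pot2_straight below 0.017 m or distance between pot3_slant and pot4_slant below 0.017 m or distance between pot3_straight and pot4_straight below 0.017 m) and x of pot4 in the frame of tier between -0.012 and 0.012 m and y of pot4 in the frame of tier between -0.07 and 0.07 m and z of pot4 in the frame of tier between 0 and 0.008 m and (distance between pot4_slant and pot1_slant below 0.017 m or distance between pot4_straight and pot1_straight below 0.017 m or distance between pot4_slant and pot2_slant below 0.017 m or distance between pot4_straight and pot2_straight below 0.017 m or distance between pot4_slant and pot3_slant below 0.017 m or distance between pot4_straight and pot3_straight below 0.017 m) and (distance between pot1_slant and pot2_slant below 0.017 m or distance between any of pot1_slant, pot2_slant and pot3_slant below 0.017 m or distance between any of pot1_slant, pot2_slant, pot3_slant and pot4_slant below 0.017 m) and horizontal distance between cover and tier above 0.1 m), for 0.3 s.
At the end, for the whole second after the job is handed in: Every pot lies flat on the tray's floor, under the cover (how they are packed is judged before the cover goes on); the cover stands on the tray's ledge all round, within 6 mm across and 3 mm in height, level and at rest (x of pot1 in the frame of tier between -0.035 and 0.035 m and y of pot1 in the frame of tier between -0.07 and 0.07 m and z of pot1 in the frame of tier between 0 and 0.01 m and angle between each of pot1, pot2, pot3, pot4's own z axis and vertical below 0.12 rad and x of pot2 in the frame of tier between -0.035 and 0.035 m and y of pot2 in the frame of tier between -0.07 and 0.07 m and z of pot2 in the frame of tier between 0 and 0.01 m and x of pot3 in the frame of tier between -0.035 and 0.035 m and y of pot3 in the frame of tier between -0.07 and 0.07 m and z of pot3 in the frame of tier between 0 and 0.01 m and x of pot4 in the frame of tier between -0.035 and 0.035 m and y of pot4 in the frame of tier between -0.07 and 0.07 m and z of pot4 in the frame of tier between 0 and 0.01 m and x of cover in the frame of tier between -0.006 and 0.006 m and y of cover in the frame of tier between -0.006 and 0.006 m and z of cover in the frame of tier between 0.019 and 0.025 m and angle between cover's own z axis and vertical below 0.04 rad and angle between the x axis of cover and the x axis of tier, either way round below 0.1 rad and linear speed of cover below 0.02 m/s); the robot touches nothing.
It fails at once if a bystander (bowl, spoon, fork) is moved by more than 30 mm (distance of any of bowl, spoon, fork from where it was at the start of the episode above 0.03 m).
It fails at once if the tare key is pressed with more than 35 N by the fingers (contact force between tare and the fingers above 35 N).
Of pot1, pot2, pot3, pot4 only 3 to 4 are there at a start; the rules pass over those that are not, and their reading is None.
At some moment in a run one of pot1, pot2, pot3, pot4 may be knocked a few centimetres aside while the robot is not near it.
Once in a run the grip may slacken for a moment while it holds something.
It also fails if it takes over 210 s, if anything falls off the work surface, if the arm or the gripper's body presses on something with over 40 N, if the wrist force passes 120 N, or if a joint passes its speed limit or range.

## Working session

There is one attempt and no reset: what is moved stays moved. The work goes in short steps, Python scripts to look and compute and a shell command to move; the robot and the scene stay as the last step left them, time stands still between calls to the robot, and variables do not carry over. Pictures are saved under pics/ and viewed, and the job is handed in when it is done.

```bash
mkdir -p pics; ls; python3 - <<'E'
from station import state, imaging, job, r
import cv2,numpy as np
np.set_printoptions(precision=4,suppress=True)
print(state()); print(r.grip_point_offset)
for n in("scene","top","wrist"):
    print(imaging.calibration(n))
    p,d=imaging.grab_frame(n)
    cv2.imwrite(f"pics/{n}0.png",p[:,:,::-1]); np.save(f"pics/{n}0.npy",d)
E
```

```text
pics
{'time_s': 0.0, 'qpos': array([-80.2539,   5.2634,  70.5823,  -0.0011, 104.2665,  -3.2488]), 'joint_velocities': array([-0.0373, -0.008 , -0.0717,  0.0475,  0.0422, -0.0069]), 'joint_torque': array([  0.0019, -45.8733, -41.8018,   0.    ,   0.0118,   0.    ]), 'ee_pos': array([ 0.1349, -0.5844,  0.2301]), 'orientation': array([[-0.0004,  0.9744,  0.2249],
       [ 0.0019,  0.2249, -0.9744],
       [-1.    ,  0.0001, -0.002 ]]), 'force': array([-0.0455, -0.8047, -0.5427]), 'torque': array([-0.0057, -0.0037,  0.0459]), 'opening': 0.08523737133792758}
0.0187
{'fx': 398.59035028702203, 'fy': 398.59035028702203, 'cx': 316.55920641413815, 'cy': 200.52247913991485, 'origin': array([ 1.1899, -0.5295,  0.8517]), 'orientation': array([[ 0.6185, -0.5256,  0.5841],
       [ 0.7856,  0.4279, -0.4468],
       [-0.0151,  0.7353,  0.6776]])}
{'fx': 429.183985225815, 'fy': 429.183985225815, 'cx': 324.41637143100814, 'cy': 200.58218851909666, 'origin': array([0.3488, 0.0018, 1.3847]), 'orientation': array([[ 0.0299,  0.9949, -0.0964],
       [-0.9995,  0.0289, -0.0116],
       [-0.0087,  0.0967,  0.9953]])}
{'fx': 275.53764937816055, 'fy': 275.53764937816055, 'cx': 319.1216541660832, 'cy': 201.83570610121632, 'T_tool_cam': array([[-0.0002,  0.2981, -0.9545, -0.1421],
       [ 0.0008,  0.9545,  0.2981,  0.0777],
       [ 1.    , -0.0007, -0.0005, -0.0004],
       [ 0.    ,  0.    ,  0.    ,  1.    ]])}
```

View pics/top0.png

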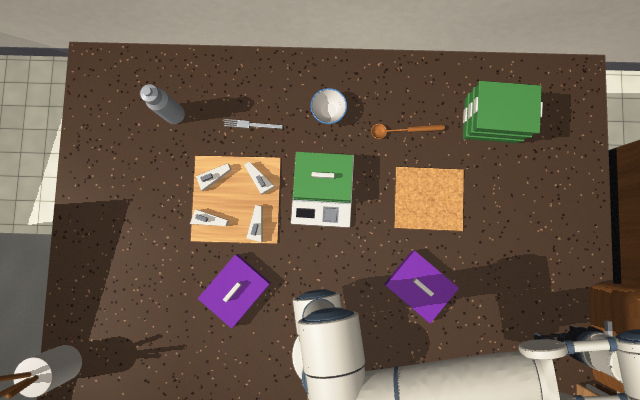

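View pics/scene0.png

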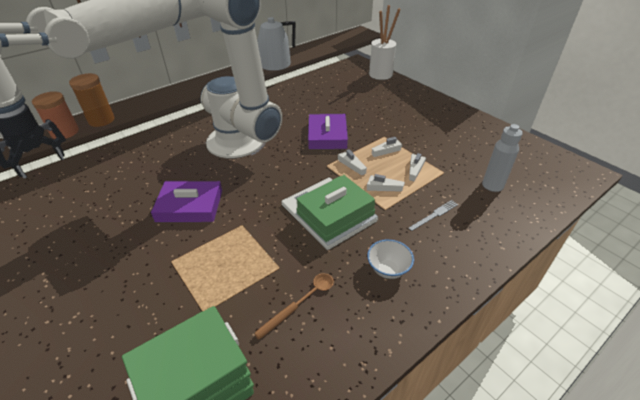

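View pics/wrist0.png

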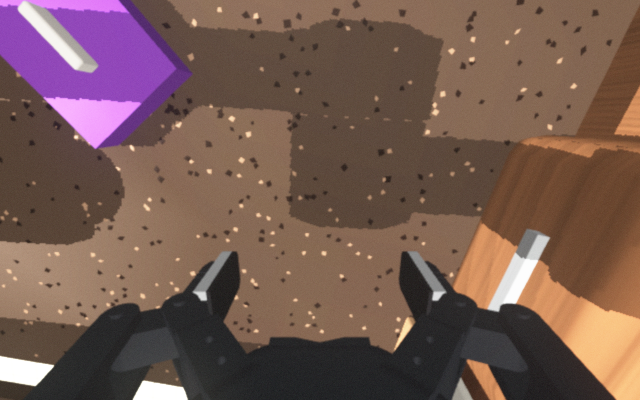

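```bash
cat > h.py <<'E'
from station import state, imaging, job, r
import cv2,numpy as np,sys,json
from scipy.spatial.transform import Rotation as R
np.set_printoptions(precision=4,suppress=True)
FL=np.diag([1,-1,-1.])
def grab(n,tag):
    s=state(); c=imaging.calibration(n)
    if n=="wrist":
        T=np.eye(4);T[:3,:3]=s["orientation"];T[:3,3]=s["ee_pos"];T=T@c["T_tool_cam"]
        c["origin"]=T[:3,3];c["orientation"]=T[:3,:3]
    p,d=imaging.grab_frame(n)
    cv2.imwrite(f"pics/{tag}.png",p[:,:,::-1]); np.savez(f"pics/{tag}.npz",p=p,d=d,**c)
    return p,d,c
def load(tag):
    z=np.load(f"pics/{tag}.npz"); c={k:z[k] for k in("fx","fy","cx","cy","origin","orientation")}
    return z["p"],z["d"],c
def ray(c,uv):
    uv=np.atleast_2d(np.asarray(uv,float))
    v=np.c_[(uv[:,0]-c["cx"])/c["fx"],-(uv[:,1]-c["cy"])/c["fy"],-np.ones(len(uv))]
    return v@np.asarray(c["orientation"]).T
def onz(c,uv,z):
    v=ray(c,uv);o=np.asarray(c["origin"]); t=(z-o[2])/v[:,2]; return o+t[:,None]*v
def pts(c,uv,d):
    uv=np.atleast_2d(uv).astype(int); return np.asarray(c["origin"])+ray(c,uv)*d[uv[:,1],uv[:,0]][:,None]
def tri(c1,uv1,c2,uv2):
    A=[];b=[]
    for c,uv in((c1,uv1),(c2,uv2)):
        v=ray(c,uv)[0];v/=np.linalg.norm(v);P=np.eye(3)-np.outer(v,v);A.append(P);b.append(P@c["origin"])
    return np.linalg.lstsq(np.vstack(A),np.hstack(b),rcond=None)[0]
def hsv(p): return cv2.cvtColor(p,cv2.COLOR_RGB2HSV)
def blobs(m,amin=40):
    m=m.astype(np.uint8); cs,_=cv2.findContours(m,cv2.RETR_EXTERNAL,cv2.CHAIN_APPROX_NONE)
    return sorted([k for k in cs if cv2.contourArea(k)>amin],key=lambda k:-cv2.contourArea(k))
def go(pos,zdir=None):
    """how far: shift (tool axes, /100mm) and turn about tool x (fraction of 45deg), to reach pos with jaw dir zdir(deg of world yaw)"""
    s=state();O=s["orientation"]; d=O.T@(np.asarray(pos)-s["ee_pos"])/0.1
    if zdir is None: z=O[:,2]; z=np.array([z[0],z[1],0]);z/=np.linalg.norm(z)
    else: z=np.array([np.cos(np.radians(zdir)),np.sin(np.radians(zdir)),0])
    if z@O[:,2]<0: z=-z
    x=np.array([0,0,-1.]);y=np.cross(z,x)
    w=R.from_matrix(O.T@np.c_[x,y,z]).as_rotvec(degrees=True)/45
    print("turn",w.round(3),"shift",d.round(3),"yawz",np.degrees(np.arctan2(O[1,2],O[0,2])).round(2),"pos",s["ee_pos"],"t",s["time_s"],"j6",s["qpos"][5].round(1),"F",s["force"].round(1),"op",s["opening"])
E
cat > a.py <<'E'
from h import *
p,d,c=grab("top","top1"); 
H=hsv(p)
green=(H[...,0]>45)&(H[...,0]<80)&(H[...,1]>90)&(H[...,2]>40)
for k in blobs(green,300): print("green",cv2.minAreaRect(k), pts(c,np.mean(k[:,0],0),d))
cork=(H[...,0]>8)&(H[...,0]<22)&(H[...,1]>90)&(H[...,2]>140)
for k in blobs(cork,1000):
    rc=cv2.minAreaRect(k);print("wood",rc,onz(c,cv2.boxPoints(rc),0.005),onz(c,rc[0],.005))
grey=np.ones(p.shape[:2])
for uv in [(323,175),(331,214),(305,213),(330,190),(212,176),(259,177),(209,217),(256,224)]: print(uv,p[uv[1],uv[0]],pts(c,uv,d))
big=cv2.resize(p[140:260,180:480],None,fx=2.66,fy=2.66,interpolation=cv2.INTER_CUBIC);cv2.imwrite("pics/crop1.png",big[:,:,::-1])
E
python3 a.py
```

```text
green ((502.09112548828125, 111.81470489501953), (76.6965103149414, 59.439788818359375), 4.398705005645752) [[ 0.7468 -0.485   0.1527]]
green ((322.41033935546875, 176.52415466308594), (57.60630798339844, 47.741004943847656), 3.3664603233337402) [[0.5469 0.0262 0.1054]]
wood ((234.8145294189453, 199.04774475097656), (87.54862213134766, 86.18067932128906), 1.5074357986450195) [[0.3397 0.4454 0.005 ]
 [0.6203 0.4549 0.005 ]
 [0.6207 0.168  0.005 ]
 [0.3408 0.1641 0.005 ]] [[0.479  0.3079 0.005 ]]
wood ((428.7452392578125, 198.42555236816406), (68.19131469726562, 62.031402587890625), 1.5481576919555664) [[ 0.399  -0.2072  0.005 ]
 [ 0.6004 -0.2098  0.005 ]
 [ 0.6006 -0.4306  0.005 ]
 [ 0.3996 -0.425   0.005 ]] [[ 0.4992 -0.3182  0.005 ]]
(323, 175) [241 237 227] [[0.5503 0.0233 0.1036]]
(331, 214) [149 149 153] [[ 0.4386 -0.0046  0.0206]]
(305, 213) [38 37 41] [[0.4396 0.0784 0.0183]]
(330, 190) [ 92 161  87] [[0.3488 0.0018 1.3847]]
(212, 176) [77 75 73] [[0.5457 0.3738 0.0491]]
(259, 177) [133 134 139] [[0.5462 0.2248 0.0526]]
(209, 217) [174 169 158] [[0.4169 0.3798 0.0356]]
(256, 224) [121 122 124] [[0.3984 0.2268 0.0573]]
```

View pics/crop1.png

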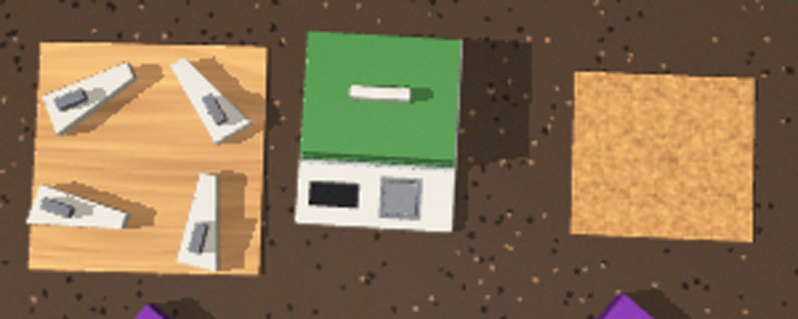

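```bash
J="python3 -m jog"; python3 -m jog '[[-0.85,0,0,0,1,-0.92,1],[-0.85,0,0,0,1,-0.92,1],[-0.85,0,0,0,1,-0.92,1],[-0.85,0,0,0,1,-0.92,1],[-0.85,0,0,0,1,-0.92,1]]'; python3 -c "
from h import *
go([0.55,0.024,0.3],0)"
```

```text
time_s: 0.82
ee_pos: [0.2118, -0.4723, 0.2312]
orientation: [[-0.0, 0.626, 0.779], [0.0, 0.779, -0.626], [-1.0, -0.0, -0.0]]
force: [-0.3, -0.8, -0.1]
opening: 0.0857
turn [-0.862 -0.    -0.   ] shift [-0.688  5.987 -0.473] yawz -38.79 pos [ 0.2118 -0.4723  0.2312] t 0.825 j6 -30.8 F [-0.3 -0.8 -0.1] op 0.0856563190893727
```

```bash
python3 -m jog '[[0,0,0,-0.7,1,-0.08,1],[0,0,0,-0.7,1,-0.08,1],[-0.86,0,0,-0.7,1,0.2,1],[-0.86,0,0,-0.7,1,0.4,1],[-0.86,0,0,-0.7,1,0.6,1],[-0.86,0,0,-0.7,1,0.6,1]]'; python3 -c "
from h import *
go([0.55,0.024,0.3],0)"
```

```text
time_s: 1.58
ee_pos: [0.3217, -0.4328, 0.3]
orientation: [[-0.001, -0.001, 1.0], [0.002, 1.0, 0.001], [-1.0, 0.002, -0.001]]
force: [-0.4, 0.4, -0.1]
opening: 0.0853
turn [ 0.001 -0.001 -0.002] shift [0.006 4.566 2.288] yawz 0.06 pos [ 0.3217 -0.4328  0.3   ] t 1.575 j6 -57.1 F [-0.4  0.4 -0.1] op 0.0852758522380534
```

```bash
python3 -m jog '[[0,0,0,0,1,1,1],[0,0,0,0,1,1,1],[0,0,0,0,1,1,1]]'; python3 -m jog '[[0,0,0,0,1,1,1],[0,0,0,0,1,1,1],[0,0,0,0,1,1,1]]';python3 -c "
from h import *
go([0.55,0.024,0.3],0)
grab('wrist','w1')"
```

```text
time_s: 1.95
ee_pos: [0.4229, -0.3302, 0.301]
orientation: [[0.0, -0.0, 1.0], [0.001, 1.0, 0.0], [-1.0, 0.001, 0.0]]
force: [-0.7, 0.4, -0.1]
opening: 0.0853
time_s: 2.33
ee_pos: [0.5228, -0.2306, 0.3005]
orientation: [[-0.001, -0.0, 1.0], [0.001, 1.0, 0.0], [-1.0, 0.001, -0.001]]
force: [-0.9, 0.0, -1.0]
opening: 0.085
turn [ 0.    -0.001 -0.001] shift [0.007 2.546 0.273] yawz 0.01 pos [ 0.5228 -0.2306  0.3005] t 2.325 j6 -27.2 F [-0.9  0.  -1. ] op 0.0849815905317813
```

View pics/w1.png

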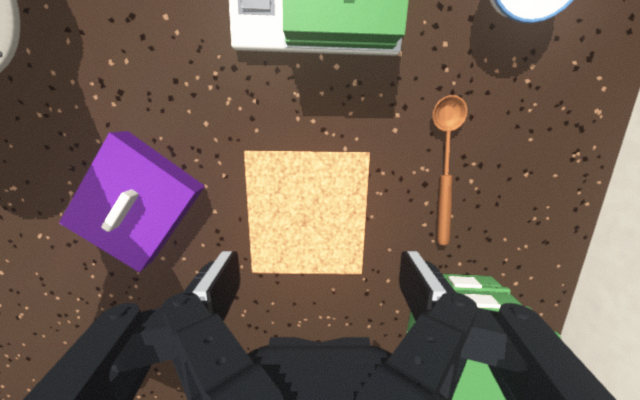

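```bash
python3 -c "
from h import *
p,d,c=load('w1');H=hsv(p)
m=(H[...,0]>8)&(H[...,0]<24)&(H[...,1]>60)&(H[...,2]>150)
k=blobs(m,1000)[0];k=cv2.convexHull(k);a=cv2.approxPolyDP(k,6,True)[:,0];print(a);P=onz(c,a,.004);print(P,P.mean(0))
"
python3 -m jog '[[0,0,0,0,1,0.14,1],[0,0,0,0,1,0.14,1],[0,0,0,0,1,0.14,1]]'; python3 -m jog '[[0,0,0,0,1,0.14,1],[0,0,0,0,1,0.14,1],[0,0,0,0,1,0.14,1]]';python3 -c "
from h import *
go([0.55,0.024,0.3],0)
grab('wrist','w2')"
```

```text
[[369 152]
 [361 273]
 [252 272]
 [244 151]]
[[ 0.6027 -0.2081  0.004 ]
 [ 0.6001 -0.4257  0.004 ]
 [ 0.4025 -0.4239  0.004 ]
 [ 0.4054 -0.2067  0.004 ]] [ 0.5027 -0.3161  0.004 ]
time_s: 2.75
ee_pos: [0.535, -0.1319, 0.3018]
orientation: [[0.0, 0.0, 1.0], [-0.0, 1.0, -0.0], [-1.0, -0.0, 0.0]]
force: [-0.3, 0.3, -0.1]
opening: 0.0856
time_s: 3.12
ee_pos: [0.5494, -0.0326, 0.3013]
orientation: [[-0.0, 0.001, 1.0], [-0.001, 1.0, -0.001], [-1.0, -0.001, -0.0]]
force: [-0.5, -0.7, -0.6]
opening: 0.0858
turn [-0.001 -0.     0.001] shift [0.012 0.566 0.006] yawz -0.04 pos [ 0.5494 -0.0326  0.3013] t 3.125 j6 -6.9 F [-0.5 -0.7 -0.6] op 0.08584066541457175
```

View pics/w2.png

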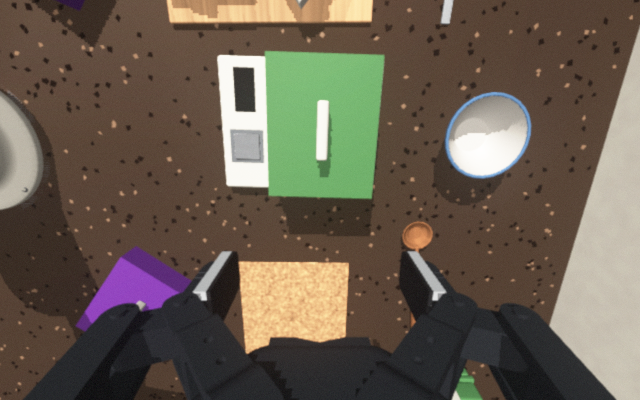

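```bash
cat > hd.py <<'E'
from h import *
tag=sys.argv[1]
p,d,c=load(tag);H=hsv(p)
g=(H[...,0]>45)&(H[...,0]<80)&(H[...,1]>80)&(H[...,2]>40)
k=max(blobs(g,1000),key=lambda k:-abs(cv2.minAreaRect(k)[0][1]-140)); hull=np.zeros(g.shape,np.uint8);cv2.drawContours(hull,[cv2.convexHull(k)],-1,1,-1)
w=(H[...,1]<50)&(H[...,2]>150)&(hull>0)
w=cv2.erode(hull,np.ones((9,9)))*w
kk=blobs(w,50)[0];rc=cv2.minAreaRect(kk);print("handle px",rc,pts(c,rc[0],d))
rk=cv2.minAreaRect(k);print("cover px",rk)
P=onz(c,cv2.boxPoints(rc),.106);print(P,P.mean(0))
P=onz(c,cv2.approxPolyDP(cv2.convexHull(k),8,True)[:,0],.082);print(P,P.mean(0))
E
python3 hd.py w2; python3 -m jog '[[0,0,0,0.5,0.56,0,1],[0,0,0,0.5,0.56,0,1],[0,0,0,0.5,0.56,0,1]]';python3 -c "
from h import *
go([0.55,0.024,0.3],0)
grab('wrist','w3')"; python3 hd.py w3
```

```text
handle px ((321.9114685058594, 129.97898864746094), (11.885279655456543, 60.28299331665039), 2.0454084873199463) [[0.5531 0.0291 0.105 ]]
cover px ((322.1932067871094, 124.85880279541016), (119.16548156738281, 145.20068359375), 1.8778774738311768)
[[ 0.5457 -0.0074  0.106 ]
 [ 0.5485  0.0618  0.106 ]
 [ 0.5621  0.0614  0.106 ]
 [ 0.5602 -0.008   0.106 ]] [0.5541 0.0269 0.106 ]
[[ 0.4874  0.1166  0.082 ]
 [ 0.6273  0.1114  0.082 ]
 [ 0.6219 -0.0633  0.082 ]
 [ 0.4812 -0.0576  0.082 ]] [0.5544 0.0268 0.082 ]
time_s: 3.55
ee_pos: [0.5493, 0.0221, 0.2508]
orientation: [[-0.001, 0.002, 1.0], [-0.001, 1.0, -0.002], [-1.0, -0.001, -0.001]]
force: [-0.3, -0.6, 0.2]
opening: 0.0856
turn [-0.003 -0.002  0.001] shift [-0.492  0.018  0.006] yawz -0.13 pos [0.5493 0.0221 0.2508] t 3.55 j6 -1.1 F [-0.3 -0.6  0.2] op 0.08558903029106614
handle px ((322.6348571777344, 183.45449829101562), (13.225988388061523, 65.16381072998047), 1.9091525077819824) [[0.5537 0.0302 0.1058]]
cover px ((323.6954345703125, 175.58056640625), (131.16001892089844, 150.50682067871094), 1.4441254138946533)
[[ 0.5459 -0.0071  0.106 ]
 [ 0.5486  0.0645  0.106 ]
 [ 0.5622  0.064   0.106 ]
 [ 0.5606 -0.0076  0.106 ]] [0.5543 0.0285 0.106 ]
[[ 0.4891  0.1158  0.082 ]
 [ 0.627   0.1126  0.082 ]
 [ 0.6216 -0.063   0.082 ]
 [ 0.4816 -0.0587  0.082 ]] [0.5548 0.0267 0.082 ]
```

View pics/w3.png

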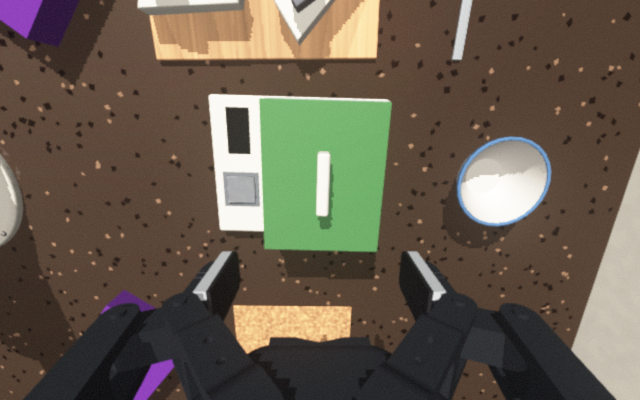

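```bash
python3 -m jog '[[0.04,0,0,0.4,0.05,0.05,1],[0.04,0,0,0.8,0.05,0.05,1],[0.04,0,0,1,0.05,0.05,1],[0.04,0,0,1,0.05,0.05,1]]'; python3 -c "
from h import *
go([0.5545,0.0275,0.085],-1.9)"
```

```text
time_s: 4.1
ee_pos: [0.5543, 0.0277, 0.1509]
orientation: [[-0.001, 0.034, 0.999], [-0.0, 0.999, -0.034], [-1.0, -0.0, -0.001]]
force: [-0.2, -0.0, 0.1]
opening: 0.0857
turn [-0.001 -0.002  0.   ] shift [ 0.659 -0.001  0.003] yawz -1.93 pos [0.5543 0.0277 0.1509] t 4.1 j6 1.3 F [-0.2 -0.   0.1] op 0.08566538450552728
```

```bash
python3 -m jog '[[0,0,0,0.4,0,0,1],[0,0,0,0.66,0,0,1],[0,0,0,0.66,0,0,1],[0,0,0,0.66,0,0,0],[0,0,0,0.66,0,0,0],[0,0,0,0.66,0,0,0],[0,0,0,0.66,0,0,0],[0,0,0,0.66,0,0,0]]'; python3 -m jog '[[0,0,0,0,0,0,0],[0,0,0,0,0,0,0]]'
```

```text
time_s: 5.1
ee_pos: [0.5549, 0.0287, 0.0861]
orientation: [[0.001, 0.032, 0.999], [-0.0, 0.999, -0.032], [-1.0, 0.0, 0.001]]
force: [-0.1, 0.4, 2.9]
opening: 0.0126
time_s: 5.35
ee_pos: [0.5549, 0.0287, 0.0861]
orientation: [[0.001, 0.032, 0.999], [0.0, 0.999, -0.032], [-1.0, 0.0, 0.001]]
force: [-0.6, -0.4, 5.0]
opening: 0.0126
```

```bash
python3 -m jog '[[0,0,0,-0.1,0,0,0],[0,0,0,-0.2,0,0,0],[0,0,0,-0.35,0,0,0],[0,0,0,-0.35,0,0,0],[0,0,0,-0.35,0,0,0]]'; python3 -c "
from h import *
go([0.501,-0.317,0.12],-1.9)
grab('wrist','w4')"
```

```text
time_s: 5.98
ee_pos: [0.5545, 0.0287, 0.1202]
orientation: [[-0.0, 0.032, 0.999], [-0.0, 0.999, -0.032], [-1.0, -0.0, -0.0]]
force: [0.5, -0.1, -2.3]
opening: 0.0125
turn [ 0.001 -0.     0.   ] shift [ 0.002 -3.472 -0.423] yawz -1.85 pos [0.5545 0.0287 0.1202] t 5.975 j6 1.3 F [ 0.5 -0.1 -2.3] op 0.012535176468711327
```

View pics/w4.png

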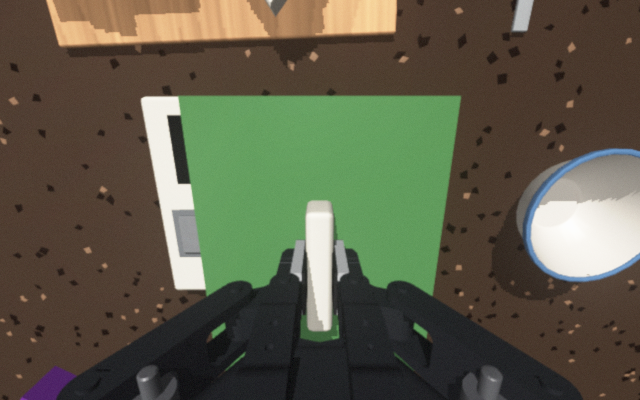

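```bash
python3 -m jog '[[0,0,0,0,-0.4,-0.05,0],[0,0,0,0,-0.8,-0.1,0],[0,0,0,0,-1,-0.12,0],[0,0,0,0,-1,-0.12,0]]'; python3 -m jog '[[0,0,0,0,-0.4,-0.05,0],[0,0,0,0,-0.8,-0.1,0],[0,0,0,0,-1,-0.12,0],[0,0,0,0,-1,-0.12,0]]';python3 -m jog '[[0,0,0,0,-0.4,-0.05,0],[0,0,0,0,-0.8,-0.1,0],[0,0,0,0,-1,-0.12,0],[0,0,0,0,-1,-0.12,0]]'; python3 -c "
from h import *
go([0.501,-0.317,0.048],-1.9)"
```

```text
time_s: 6.52
ee_pos: [0.539, -0.0718, 0.1198]
orientation: [[-0.001, 0.035, 0.999], [0.0, 0.999, -0.035], [-1.0, 0.0, -0.001]]
force: [0.6, 0.3, -1.9]
opening: 0.0128
time_s: 7.02
ee_pos: [0.5241, -0.1705, 0.12]
orientation: [[-0.0, 0.034, 0.999], [0.001, 0.999, -0.034], [-1.0, 0.001, -0.0]]
force: [-0.2, 0.8, -1.7]
opening: 0.0128
time_s: 7.52
ee_pos: [0.509, -0.2698, 0.12]
orientation: [[-0.0, 0.033, 0.999], [0.001, 0.999, -0.033], [-1.0, 0.001, -0.0]]
force: [-1.0, -0.4, -2.5]
opening: 0.0125
turn [-0.    -0.    -0.001] shift [ 0.72  -0.475 -0.064] yawz -1.9 pos [ 0.509  -0.2698  0.12  ] t 7.525 j6 -29.4 F [-1.  -0.4 -2.5] op 0.012476231367187753
```

```bash
python3 -m jog '[[0,0,0,0,-0.47,-0.06,0],[0,0,0,0,-0.47,-0.06,0],[0,0,0,0.3,-0.47,-0.06,0],[0,0,0,0.55,-0.47,-0.06,0],[0,0,0,0.65,-0.47,-0.06,0],[0,0,0,0.7,-0.47,-0.06,0],[0,0,0,0.71,-0.47,-0.06,0],[0,0,0,0.71,-0.47,-0.06,0]]'; python3 -c "
from h import *
go([0.501,-0.317,0.048],-1.9)"
```

```text
time_s: 8.52
ee_pos: [0.5018, -0.317, 0.0504]
orientation: [[0.001, 0.032, 0.999], [-0.001, 0.999, -0.032], [-1.0, -0.001, 0.001]]
force: [0.7, -0.9, -2.4]
opening: 0.0126
turn [0.001 0.002 0.001] shift [ 0.024 -0.001 -0.008] yawz -1.85 pos [ 0.5018 -0.317   0.0504] t 8.525 j6 -33.7 F [ 0.7 -0.9 -2.4] op 0.012579778654616689
```

```bash
python3 -m jog '[[0,0,0,0.02,0,0,0],[0,0,0,0.02,0,0,0],[0,0,0,0.02,0,0,1],[0,0,0,0.02,0,0,1],[0,0,0,0.02,0,0,1],[0,0,0,0.02,0,0,1],[0,0,0,0.02,0,0,1]]';  python3 -m jog '[[0,0,0,-0.4,0,0,1],[0,0,0,-0.8,0,0,1],[0,0,0,-1,0,0,1],[0,0,0,-1,0,0,1]]'; python3 -c "
from h import *
go([0.4425,0,0.2],-1.9)
p,d,c=grab('wrist','w5');go([0.4425,0,0.2],-1.9)
p,d,c=grab('top','t2')"
```

```text
time_s: 9.4
ee_pos: [0.5013, -0.3168, 0.0472]
orientation: [[-0.0, 0.032, 0.999], [0.0, 0.999, -0.032], [-1.0, 0.0, -0.0]]
force: [0.5, 0.1, -0.4]
opening: 0.0854
time_s: 9.9
ee_pos: [0.5019, -0.3172, 0.1488]
orientation: [[0.003, 0.032, 0.999], [-0.002, 0.999, -0.032], [-1.0, -0.002, 0.003]]
force: [-0.4, -0.6, 0.3]
opening: 0.0856
turn [0.001 0.003 0.002] shift [-0.519  3.151 -0.695] yawz -1.85 pos [ 0.5019 -0.3172  0.1488] t 9.9 j6 -33.7 F [-0.4 -0.6  0.3] op 0.08556488812963585
turn [ 0.001  0.    -0.   ] shift [-0.532  3.147 -0.691] yawz -1.85 pos [ 0.5013 -0.3168  0.1468] t 9.95 j6 -33.7 F [-0.7  0.5 -0.1] op 0.0853009992646098
```

View pics/w5.png

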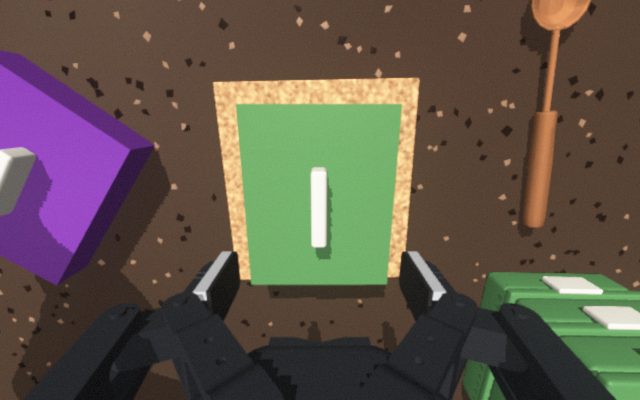

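View pics/t2.png

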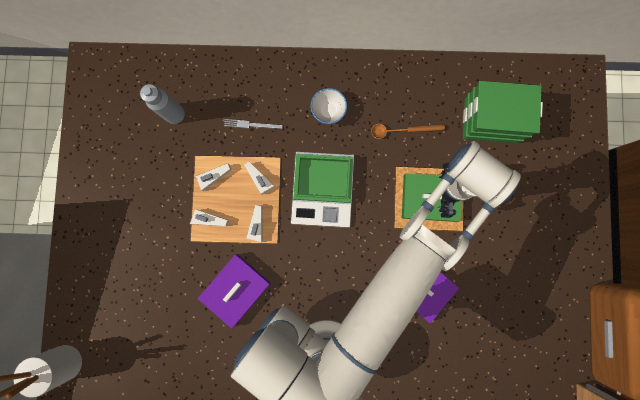

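```bash
python3 -m jog '[[0,0,0,-0.6,0.5,-0.1,1],[0,0,0,-0.8,1,-0.22,0],[0,0,0,-0.8,1,-0.22,0],[0,0,0,-0.8,1,-0.22,0]]';  python3 -m jog '[[0,0,0,0,0.5,-0.1,0],[0,0,0,0,1,-0.22,0],[0,0,0,0,1,-0.22,0]]'; python3 -m jog '[[0,0,0,0,0.3,-0.1,0],[0,0,0,0,0.6,-0.22,0],[0,0,0,0,0.6,-0.22,0]]'; python3 -c "
from h import *
p,d,c=grab('wrist','w6');go([0.4405,0,0.025],-1.9)
"
```

```text
time_s: 10.5
ee_pos: [0.4823, -0.2159, 0.2255]
orientation: [[-0.002, 0.032, 1.0], [0.001, 1.0, -0.032], [-1.0, 0.001, -0.002]]
force: [0.4, 0.2, -0.9]
opening: 0.0321
time_s: 10.88
ee_pos: [0.4632, -0.114, 0.225]
orientation: [[-0.003, 0.03, 1.0], [0.001, 1.0, -0.03], [-1.0, 0.001, -0.003]]
force: [0.7, -0.9, 0.2]
opening: -0.0002
time_s: 11.25
ee_pos: [0.4436, -0.055, 0.2256]
orientation: [[-0.002, 0.032, 0.999], [0.0, 0.999, -0.032], [-1.0, 0.0, -0.002]]
force: [0.7, 1.1, -0.1]
opening: -0.0001
turn [ 0.001 -0.003  0.001] shift [ 2.007  0.557 -0.047] yawz -1.87 pos [ 0.4438 -0.0557  0.2257] t 11.3 j6 -9.6 F [-0.5 -0.  -0.1] op -1.3410374979963996e-05
```

View pics/w6.png

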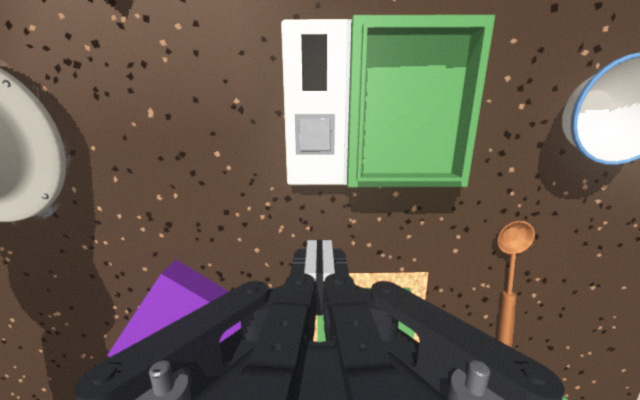

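```bash
cat > tray.py <<'E'
from h import *
p,d,c=load(sys.argv[1]);H=hsv(p)
g=(H[...,0]>45)&(H[...,0]<80)&(H[...,1]>60)&(H[...,2]>30)
cand=[k for k in blobs(g,3000)]
for k in cand:
    a=cv2.approxPolyDP(cv2.convexHull(k),10,True)[:,0]
    P=onz(c,a,.042);print(a.tolist());print(P,"mean",P.mean(0),"minrect",onz(c,cv2.minAreaRect(k)[0],.042))
E
python3 tray.py w6; python3 -c "
from h import *
p,d,c=load('w6')
print(onz(c,[(315,133),(294,114),(334,154)],.02), pts(c,(315,133),d))
p,d,c=load('top1');print(onz(c,[(331,214)],.02))"
```

```text
[[494, 15], [467, 185], [349, 187], [353, 16]]
[[ 0.6284  0.1144  0.042 ]
 [ 0.6239 -0.0639  0.042 ]
 [ 0.4808 -0.0621  0.042 ]
 [ 0.4846  0.1181  0.042 ]] mean [0.5544 0.0267 0.042 ] minrect [[0.5599 0.034  0.042 ]]
[[ 0.4412  0.0018  0.02  ]
 [ 0.4168  0.0248  0.02  ]
 [ 0.4642 -0.0245  0.02  ]] [[0.4412 0.0018 0.0199]]
[[ 0.4387 -0.0046  0.02  ]]
```

```bash
python3 -m jog '[[0,0,0,0.1,0.57,-0.04,0],[0,0,0,0.5,0.57,-0.04,0],[0,0,0,1,0.57,-0.04,0],[0,0,0,1,0.57,-0.04,0]]';  python3 -m jog '[[0,0,0,0.4,0,0,0],[0,0,0,0.8,0,0,0],[0,0,0,0.95,0,0,0],[0,0,0,0.95,0,0,0]]'; python3 -c "
from h import *
go([0.441,0.001,0.02],-1.9)
"
```

```text
time_s: 11.8
ee_pos: [0.4392, 0.0012, 0.1219]
orientation: [[-0.01, 0.034, 0.999], [0.0, 0.999, -0.034], [-1.0, -0.0, -0.01]]
force: [-0.9, 0.1, 0.2]
opening: -0.0002
time_s: 12.3
ee_pos: [0.442, 0.0017, 0.033]
orientation: [[-0.0, 0.033, 0.999], [-0.0, 0.999, -0.033], [-1.0, -0.0, -0.0]]
force: [0.3, 0.2, -0.2]
opening: -0.0005
turn [-0. -0.  0.] shift [ 0.13  -0.008 -0.01 ] yawz -1.91 pos [0.442  0.0017 0.033 ] t 12.3 j6 -2.3 F [ 0.3  0.2 -0.2] op -0.0004757850701448505
```

```bash
python3 -m jog '[[0,0,0,0.05,0,0,0],[0,0,0,0.1,0,0,0],[0,0,0,0.115,0,0,0],[0,0,0,0.115,0,0,0]]';  for i in 1; do python3 -m jog '[[0,0,0,0.01,0,0,0],[0,0,0,0.01,0,0,0],[0,0,0,0.01,0,0,0]]'; done
```

```text
time_s: 12.8
ee_pos: [0.4416, 0.0023, 0.0209]
orientation: [[0.0, 0.032, 0.999], [-0.0, 0.999, -0.032], [-1.0, -0.0, 0.0]]
force: [0.2, 0.4, -0.1]
opening: 0.0001
time_s: 13.18
ee_pos: [0.4418, 0.0024, 0.02]
orientation: [[0.0, 0.032, 0.999], [0.0, 0.999, -0.032], [-1.0, 0.0, 0.0]]
force: [0.5, 1.3, 1.7]
opening: 0.0002
```

```bash
python3 -m jog '[[0,0,0,0.01,0,0,0],[0,0,0,0.01,0,0,0],[0,0,0,0.01,0,0,0]]'; python3 -m jog '[[0,0,0,0.005,0,0,0],[0,0,0,0.005,0,0,0],[0,0,0,0.005,0,0,0]]'
```

```text
time_s: 13.55
ee_pos: [0.4418, 0.0023, 0.0192]
orientation: [[0.001, 0.032, 0.999], [0.0, 0.999, -0.032], [-1.0, 0.0, 0.001]]
force: [-0.8, -0.0, 4.5]
opening: -0.0002
time_s: 13.92
ee_pos: [0.4418, 0.0023, 0.0187]
orientation: [[0.001, 0.032, 0.999], [-0.0, 0.999, -0.032], [-1.0, 0.0, 0.001]]
force: [-0.5, 0.5, 5.7]
opening: 0.0001
```

```bash
python3 -m jog '[[0,0,0,0.006,0,0,0],[0,0,0,0.006,0,0,0],[0,0,0,0.006,0,0,0],[0,0,0,0.006,0,0,0],[0,0,0,0.006,0,0,0]]'; python3 -c "
from h import *
p,d,c=grab('wrist','w7')
p,d,c=grab('top','t3');cv2.imwrite('pics/t3c.png',cv2.resize(p[140:240,270:380],None,fx=5,fy=5)[:,:,::-1])
"
```

```text
time_s: 14.55
ee_pos: [0.4418, 0.0023, 0.0183]
orientation: [[0.0, 0.032, 0.999], [0.0, 0.999, -0.032], [-1.0, 0.0, 0.0]]
force: [-2.2, 1.4, 7.6]
opening: 0.0002
```

View pics/w7.png

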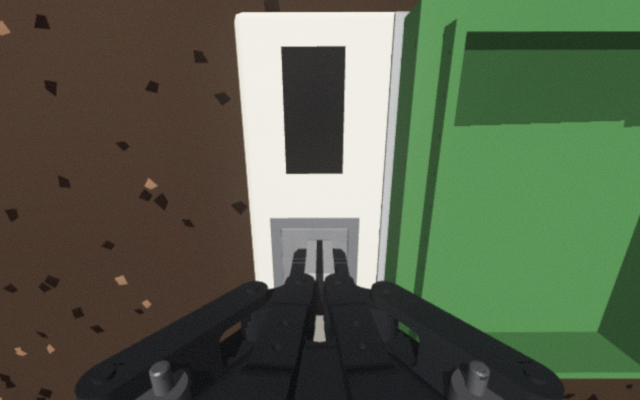

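```bash
python3 -m jog '[[0,0,0,-0.3,0,0,0],[0,0,0,-0.8,0,0,0],[0,0,0,-1,0,0,1],[0,0,0,-1,0,0,1]]';  python3 -m jog '[[0,0,0,-0.5,0.5,0.1,1],[0,0,0,-1,1,0.2,1],[0,0,0,-1,1,0.2,1],[0,0,0,-1,1,0.2,1]]';  python3 -m jog '[[0,0,0,-0.5,0.5,0.1,1],[0,0,0,-1,1,0.2,1],[0,0,0,-1,1,0.2,1],[0,0,0,-1,1,0.2,1]]'; python3 -m jog '[[0,0,0,0,0.5,0.1,1],[0,0,0,0,0.7,0.1,1],[0,0,0,0,0.7,0.1,1]]';python3 -c "
from h import *
p,d,c=grab('wrist','w8');go([0.479,0.3,0.3],-1.9)
"
```

```text
time_s: 15.15
ee_pos: [0.4423, 0.0022, 0.1185]
orientation: [[0.002, 0.032, 0.999], [-0.0, 0.999, -0.032], [-1.0, -0.0, 0.002]]
force: [0.4, -0.2, -0.2]
opening: 0.036
time_s: 15.65
ee_pos: [0.4647, 0.1019, 0.2161]
orientation: [[-0.002, 0.031, 1.0], [-0.001, 1.0, -0.031], [-1.0, -0.001, -0.002]]
force: [-0.8, -0.6, -1.5]
opening: 0.0856
time_s: 16.15
ee_pos: [0.4883, 0.2004, 0.3158]
orientation: [[-0.002, 0.032, 0.999], [-0.001, 0.999, -0.032], [-1.0, -0.001, -0.002]]
force: [0.7, -0.4, -0.3]
opening: 0.0853
time_s: 16.52
ee_pos: [0.5, 0.2701, 0.3153]
orientation: [[-0.004, 0.032, 0.999], [-0.002, 0.999, -0.032], [-1.0, -0.002, -0.003]]
force: [-0.5, -0.3, 1.4]
opening: 0.0855
turn [ 0.001 -0.003  0.003] shift [ 0.161  0.298 -0.22 ] yawz -1.87 pos [0.5001 0.2695 0.3161] t 16.575 j6 26.8 F [-0.1 -0.2  0.9] op 0.08519905489759644
```

View pics/w8.png

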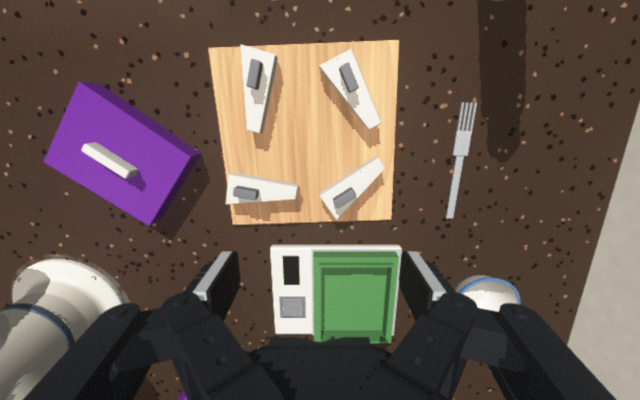

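```bash
cat > pots.py <<'E'
from h import *
def bars(tag,zt,zb,box,tol=.006):
    p,d,c=load(tag)
    v,u=np.mgrid[0:400,0:640]; uv=np.c_[u.ravel(),v.ravel()]
    P=pts(c,uv,d).reshape(400,640,3); ok=d>0
    inb=ok&(P[...,0]>box[0])&(P[...,0]<box[1])&(P[...,1]>box[2])&(P[...,1]<box[3])
    m=inb&(abs(P[...,2]-zt)<tol)
    out=[]
    for k in blobs(m,15):
        mk=np.zeros(m.shape,np.uint8);cv2.drawContours(mk,[k],-1,1,-1);s=(mk>0)&m
        z=np.median(P[s][:,2])
        W=onz(c,k[:,0],z)[:,:2].astype(np.float32)
        rc=cv2.minAreaRect(W*1000)
        b=cv2.boxPoints(rc);e0,e1=b[1]-b[0],b[2]-b[1];l=e0 if np.linalg.norm(e0)>np.linalg.norm(e1) else e1
        ang=np.degrees(np.arctan2(l[1],l[0]))
        cen=np.array(rc[0])/1000
        # pot top points near -> which way the thin end lies
        t=inb&(abs(P[...,2]-zb)<tol); T=P[t][:,:2]; T=T[np.linalg.norm(T-cen,axis=1)<.085]
        ax=np.array([np.cos(np.radians(ang)),np.sin(np.radians(ang))])
        rel=(T-cen)@ax; rel=rel[abs((T-cen)@np.array([-ax[1],ax[0]]))<.012]
        if np.median(rel)>0: ang+=180; ax=-ax
        ang=(ang+180)%360-180
        print("bar",cen.round(4),"z",z.round(4),"size",np.sort(rc[1]).round(1),"pot yaw",ang.round(1),"px",cv2.minAreaRect(k)[0])
        out.append((cen,ang,z))
    return out
if __name__=="__main__": bars(sys.argv[1],.054,.034,(.33,.64,.15,.46))
E
python3 pots.py w8
```

```text
bar [0.417  0.4035] z 0.0533 size [15.  35.7] pot yaw 73.4 px (253.80035400390625, 72.96476745605469)
bar [0.5446 0.3952] z 0.0532 size [14.3 35.2] pot yaw 113.6 px (348.9137878417969, 76.53446960449219)
bar [0.3865 0.2375] z 0.0533 size [15.  36.4] pot yaw 167.4 px (244.90399169921875, 193.0279998779297)
bar [0.538  0.2252] z 0.0532 size [14.7 35.7] pot yaw -148.0 px (344.5786437988281, 197.82583618164062)
```

```bash
python3 -m jog '[[-0.2,0,0,0.3,-0.1,-0.3,1],[-0.4,0,0,0.6,-0.2,-0.6,1],[-0.6,0,0,0.8,-0.3,-0.8,1],[-0.88,0,0,1,-0.35,-1,1],[-0.88,0,0,1,-0.35,-1,1]]'; python3 -m jog '[[-0.2,0,0,0,0,0,1],[-0.4,0,0,0,0,0,1],[-0.6,0,0,0,0,0,1],[-0.88,0,0,0.3,0,0,1],[-0.88,0,0,0.3,0,0,1]]'; python3 -c "
from h import *
p,d,c=grab('wrist','w9');go([0.3865,0.2375,0.15],77.4)
"; python3 pots.py w9
```

```text
time_s: 17.2
ee_pos: [0.3979, 0.237, 0.2162]
orientation: [[-0.002, -0.612, 0.791], [-0.001, 0.791, 0.612], [-1.0, -0.0, -0.002]]
force: [0.9, 0.4, 1.0]
opening: 0.0854
time_s: 17.82
ee_pos: [0.3992, 0.2378, 0.1864]
orientation: [[-0.002, -0.975, 0.222], [-0.002, 0.222, 0.975], [-1.0, 0.002, -0.002]]
force: [-0.2, -0.6, -0.0]
opening: 0.0856
turn [-0.005 -0.001 -0.001] shift [ 0.378  0.125 -0.035] yawz 77.18 pos [0.3995 0.2382 0.1878] t 17.875 j6 -50.6 F [ 0.4 -0.6  1.2] op 0.08539452392023612
bar [0.4142 0.4025] z 0.0531 size [14.4 38.2] pot yaw 73.1 px (480.532958984375, 171.03805541992188)
bar [0.3841 0.2362] z 0.0533 size [13.  35.4] pot yaw 167.3 px (313.5, 178.0)
bar [0.5414 0.3941] z 0.053 size [18.8 35.9] pot yaw -65.9 px (478.9461669921875, 279.53076171875)
bar [0.5352 0.2249] z 0.0531 size [15.7 37.7] pot yaw -147.6 px (333.11175537109375, 302.45294189453125)
```

View pics/w9.png

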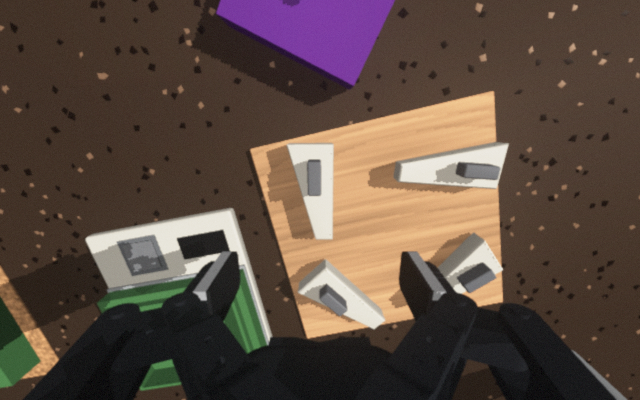

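```bash
python3 -c "
from h import *
print(tri(load('w8')[2],(244.9,193.0),load('w9')[2],(313.5,178)))
go([0.385,0.2368,0.038],77.3)
"; python3 -m jog '[[0,0,0,0.2,0.14,-0.04,1],[0,0,0,0.6,0.14,-0.04,1],[0,0,0,1,0.14,-0.04,1],[0,0,0,1,0.14,-0.04,1]]'; python3 -c "
from h import *
go([0.385,0.2368,0.038],77.3)"
```

```text
[0.3849 0.2359 0.0478]
turn [-0.003 -0.001 -0.001] shift [ 1.498  0.138 -0.045] yawz 77.18 pos [0.3995 0.2382 0.1878] t 17.875 j6 -50.6 F [ 0.4 -0.6  1.2] op 0.08539452392023612
time_s: 18.38
ee_pos: [0.3837, 0.2371, 0.0861]
orientation: [[-0.004, -0.975, 0.223], [-0.002, 0.223, 0.975], [-1.0, 0.003, -0.003]]
force: [0.8, -1.0, 0.2]
opening: 0.0855
turn [-0.004 -0.004 -0.004] shift [ 0.481 -0.015  0.001] yawz 77.14 pos [0.3837 0.2371 0.0861] t 18.375 j6 -49.7 F [ 0.8 -1.   0.2] op 0.08550334282229306
```

```bash
python3 -m jog '[[0,0,0,0.3,-0.01,0,1],[0,0,0,0.48,-0.01,0,1],[0,0,0,0.48,-0.01,0,1],[0,0,0,0.48,-0.01,0,0],[0,0,0,0.48,-0.01,0,0],[0,0,0,0.48,-0.01,0,0],[0,0,0,0.48,-0.01,0,0],[0,0,0,0.48,-0.01,0,0]]'; python3 -m jog '[[0,0,0,0,0,0,0],[0,0,0,-0.3,0,0,0],[0,0,0,-0.8,0,0,0],[0,0,0,-0.8,0,0,0]]'; python3 -c "
from h import *
grab('wrist','w10')
go([0.385,0.2368,0.15],88.1)"
```

```text
time_s: 19.38
ee_pos: [0.3858, 0.2378, 0.04]
orientation: [[0.0, -0.976, 0.219], [0.0, 0.219, 0.976], [-1.0, -0.0, 0.0]]
force: [-0.0, -0.7, 1.5]
opening: 0.0122
time_s: 19.88
ee_pos: [0.3876, 0.2388, 0.1242]
orientation: [[0.007, -0.976, 0.219], [0.004, 0.219, 0.976], [-1.0, -0.006, 0.005]]
force: [0.1, 0.1, -0.6]
opening: 0.0124
turn [-0.239  0.003  0.004] shift [-0.285  0.011 -0.017] yawz 77.35 pos [0.3866 0.2383 0.1215] t 19.925 j6 -50.0 F [ 0.2 -0.3 -0.9] op 0.012147709865532047
```

View pics/w10.png

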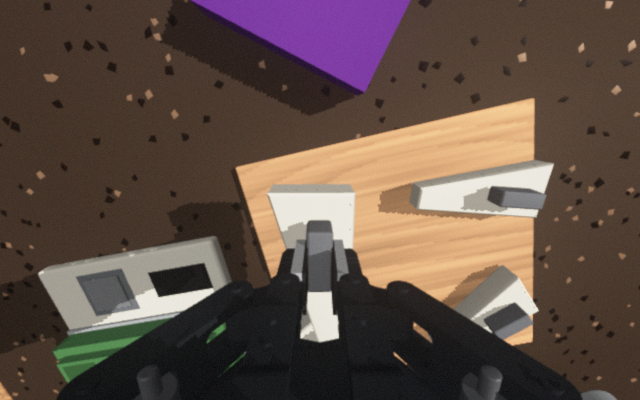

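```bash
cat >> h.py <<'E'
TIER=np.array([0.5545,0.0267]);TY=-1.9
def slot(ypot,flip,z,off=0.0):
    """TCP target for pot at tier y=ypot (m), flip: pot yaw 180; off: TCP offset along pot x from bar centre"""
    s=-1 if flip else 1
    q=np.array([s*(.022+off),ypot+s*.003]);a=np.radians(TY)
    w=TIER+np.array([[np.cos(a),-np.sin(a)],[np.sin(a),np.cos(a)]])@q
    return [w[0],w[1],z]
E
python3 -c "
from h import *
print(slot(.056,True,.058))
go(slot(.056,True,.12),88.1)"
```

```text
[np.float64(0.5342693197038733), np.float64(0.0804002753694607), 0.058]
turn [-0.239  0.003  0.004] shift [ 0.018 -1.787 -1.217] yawz 77.35 pos [0.3866 0.2383 0.1215] t 19.925 j6 -50.0 F [ 0.2 -0.3 -0.9] op 0.012147709865532047
```

```bash
python3 -m jog '[[-0.12,0,0,0,-0.4,-0.3,0],[-0.24,0,0,0,-0.8,-0.6,0],[-0.24,0,0,0,-0.9,-0.65,0],[-0.24,0,0,0,-0.9,-0.65,0]]';python3 -c "
from h import *
go(slot(.056,True,.12),88.1)"
```

```text
time_s: 20.42
ee_pos: [0.4588, 0.1543, 0.1181]
orientation: [[-0.003, -0.999, 0.035], [-0.0, 0.035, 0.999], [-1.0, 0.003, -0.0]]
force: [-0.3, 0.1, -0.5]
opening: 0.0126
turn [-0.002 -0.    -0.004] shift [-0.02  -0.78  -0.712] yawz 88.01 pos [0.4588 0.1543 0.1181] t 20.425 j6 -73.5 F [-0.3  0.1 -0.5] op 0.012573497881933288
```

```bash
python3 -m jog '[[0,0,0,0,-0.4,-0.3,0],[0,0,0,0,-0.78,-0.71,0],[0,0,0,0,-0.78,-0.71,0],[0,0,0,0.1,-0.78,-0.71,0],[0,0,0,0.1,-0.78,-0.71,0]]';python3 -c "
from h import *
go(slot(.056,True,.058),88.1)
p,d,c=grab('wrist','w11')"
```

```text
time_s: 21.05
ee_pos: [0.5333, 0.0825, 0.108]
orientation: [[-0.003, -1.0, 0.031], [0.0, 0.031, 1.0], [-1.0, 0.003, 0.0]]
force: [-0.8, 0.1, -0.4]
opening: 0.0125
turn [ 0.003  0.    -0.004] shift [ 0.5   -0.012 -0.021] yawz 88.24 pos [0.5333 0.0825 0.108 ] t 21.05 j6 -83.1 F [-0.8  0.1 -0.4] op 0.012461727727083828
```

View pics/w11.png

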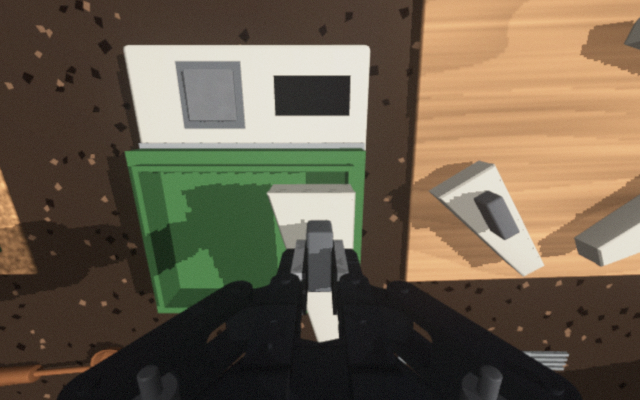

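```bash
python3 -m jog '[[0,0,0,0.0,-0.01,-0.02,0],[0,0,0,0.15,-0.01,-0.02,0],[0,0,0,0.25,-0.01,-0.02,0],[0,0,0,0.35,-0.01,-0.02,0],[0,0,0,0.42,-0.01,-0.02,0],[0,0,0,0.47,-0.01,-0.02,0],[0,0,0,0.49,-0.01,-0.02,0],[0,0,0,0.49,-0.01,-0.02,0]]';python3 -c "
from h import *
go(slot(.056,True,.058),88.1)
p,d,c=grab('wrist','w12')"
```

```text
time_s: 22.1
ee_pos: [0.5359, 0.0791, 0.0608]
orientation: [[0.0, -0.999, 0.032], [0.0, 0.032, 0.999], [-1.0, -0.0, 0.0]]
force: [0.7, -0.7, -0.8]
opening: 0.0124
turn [0.001 0.    0.   ] shift [0.028 0.017 0.012] yawz 88.14 pos [0.5359 0.0791 0.0608] t 22.1 j6 -83.3 F [ 0.7 -0.7 -0.8] op 0.01241633410986504
```

View pics/w12.png

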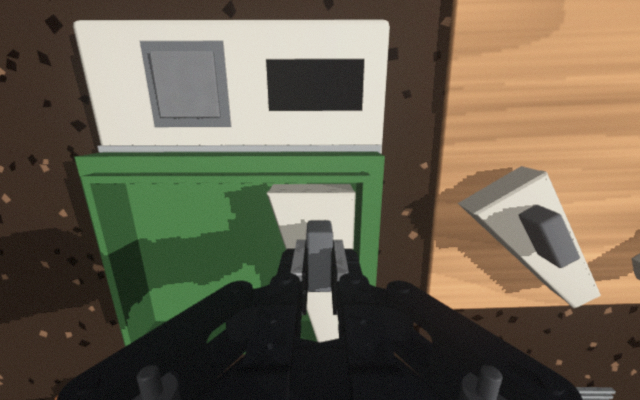

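```bash
python3 -m jog '[[0,0,0,0.01,0.015,0.005,0],[0,0,0,0.025,0.015,0.005,0],[0,0,0,0.025,0.015,0.005,0]]'; python3 -m jog '[[0,0,0,0.007,0,0,0],[0,0,0,0.007,0,0,0]]'
```

```text
time_s: 22.52
ee_pos: [0.5343, 0.0797, 0.0581]
orientation: [[-0.0, -0.999, 0.032], [0.0, 0.032, 0.999], [-1.0, 0.0, 0.0]]
force: [-0.5, 0.0, -0.5]
opening: 0.0121
time_s: 22.78
ee_pos: [0.5345, 0.0796, 0.058]
orientation: [[0.0, -0.999, 0.032], [0.0, 0.032, 0.999], [-1.0, -0.0, 0.0]]
force: [-1.0, -0.6, 2.7]
opening: 0.0121
```

```bash
python3 -m jog '[[0,0,0,0,0,0,0.6],[0,0,0,0,0,0,0.6],[0,0,0,0,0,0,0.6],[0,0,0,-0.1,0,0,0.6],[0,0,0,-0.5,0,0,0.6],[0,0,0,-1,0,0,1],[0,0,0,-1,0,0,1]]'; python3 -c "
from h import *
go([.537,.225,.17],122.2)
p,d,c=grab('wrist','w13')"
```

```text
time_s: 23.65
ee_pos: [0.5368, 0.0799, 0.164]
orientation: [[0.01, -0.999, 0.032], [0.001, 0.032, 0.999], [-1.0, -0.01, 0.001]]
force: [0.8, -0.4, -0.3]
opening: 0.0844
turn [-0.757 -0.002  0.013] shift [-0.058  0.044  1.451] yawz 88.15 pos [0.5368 0.0799 0.164 ] t 23.65 j6 -83.3 F [ 0.8 -0.4 -0.3] op 0.08439701269250732
```

View pics/w13.png

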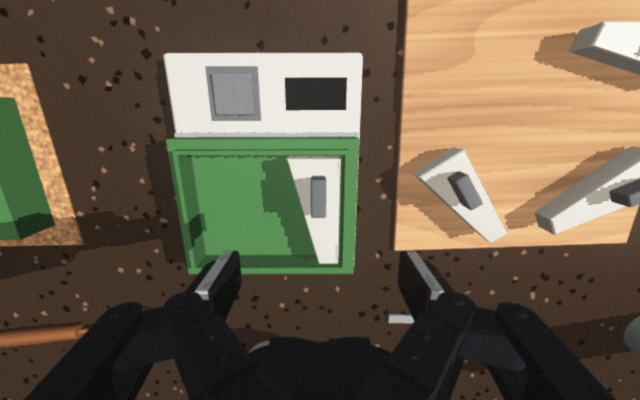

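```bash
python3 pots.py w13; python3 -m jog '[[-0.2,0,0,0,0,0.3,1],[-0.4,0,0,0,0,0.6,1],[-0.6,0,0,0,0,1,1],[-0.75,0,0,0,0,1,1],[-0.75,0,0,0,0,1,1]]'; python3 -c "
from h import *
p,d,c=grab('wrist','w14')
go([.537,.225,.14],122.2)"; python3 pots.py w14
```

```text
bar [0.5365 0.2224] z 0.0532 size [15.  37.7] pot yaw -147.5 px (467.8502502441406, 191.30889892578125)
bar [0.5483 0.3806] z 0.0524 size [14.5 17.5] pot yaw 17.9 px (631.0, 197.0)
time_s: 24.32
ee_pos: [0.537, 0.1798, 0.1562]
orientation: [[-0.002, -0.849, -0.528], [-0.001, -0.528, 0.849], [-1.0, 0.002, 0.001]]
force: [0.7, -0.1, 0.7]
opening: 0.0855
turn [-0.01   0.001 -0.002] shift [ 0.164 -0.238  0.388] yawz 121.76 pos [0.5372 0.1795 0.1565] t 24.375 j6 -106.7 F [ 0.5 -0.9  0.4] op 0.08531744489105535
bar [0.4159 0.4004] z 0.053 size [16.1 39.9] pot yaw 73.2 px (584.7753295898438, 213.6404266357422)
bar [0.5363 0.2229] z 0.0533 size [14.3 36.8] pot yaw -148.1 px (357.95989990234375, 222.1235809326172)
bar [0.5406 0.3893] z 0.0529 size [11.4 34.2] pot yaw -70.9 px (487.0176696777344, 304.19793701171875)
```

```bash
python3 -m jog '[[-0.01,0,0,0,-0.22,0.38,1],[-0.01,0,0,0.2,-0.22,0.38,1],[-0.01,0,0,0.6,-0.22,0.38,1],[-0.01,0,0,0.6,-0.22,0.38,1]]'; python3 -c "
from h import *
go([.5367,.2237,.04],122.1)"
```

```text
time_s: 24.88
ee_pos: [0.5337, 0.2216, 0.0925]
orientation: [[-0.008, -0.846, -0.533], [-0.003, -0.533, 0.846], [-1.0, 0.009, 0.002]]
force: [-0.0, 0.1, -0.2]
opening: 0.0855
turn [ 0.003  0.002 -0.011] shift [ 0.525 -0.041  0.001] yawz 122.22 pos [0.5337 0.2216 0.0925] t 24.875 j6 -103.0 F [-0.   0.1 -0.2] op 0.08551856746268144
```

```bash
python3 -m jog '[[0,0,0,0.3,-0.02,0,1],[0,0,0,0.5,-0.02,0,1],[0,0,0,0.5,-0.02,0,1]]'; python3 -c "
from h import *
go([.5367,.2237,.04],122.1)"
```

```text
time_s: 25.25
ee_pos: [0.5369, 0.2238, 0.046]
orientation: [[-0.003, -0.845, -0.534], [-0.001, -0.534, 0.845], [-1.0, 0.003, 0.001]]
force: [0.4, 0.4, -0.9]
opening: 0.0852
turn [ 0.004  0.001 -0.004] shift [0.06  0.002 0.001] yawz 122.29 pos [0.5369 0.2238 0.046 ] t 25.25 j6 -103.0 F [ 0.4  0.4 -0.9] op 0.08524619668924525
```

```bash
python3 -m jog '[[0,0,0,0.03,0,0,1],[0,0,0,0.03,0,0,0],[0,0,0,0.03,0,0,0],[0,0,0,0.03,0,0,0],[0,0,0,0.03,0,0,0],[0,0,0,0.03,0,0,0]]';python3 -m jog '[[0,0,0,0,0,0,0],[0,0,0,-0.3,0,0,0],[0,0,0,-0.8,0,0,0],[0,0,0,-0.8,0,0,0]]'; python3 -c "
from h import *
go(slot(-.01875,True,.12),88.1)
grab('wrist','w15')"
```

```text
time_s: 26.0
ee_pos: [0.5381, 0.2245, 0.0449]
orientation: [[0.001, -0.845, -0.535], [0.0, -0.535, 0.845], [-1.0, -0.001, -0.0]]
force: [-0.3, 0.2, 1.1]
opening: 0.0116
time_s: 26.5
ee_pos: [0.54, 0.2254, 0.1297]
orientation: [[0.008, -0.845, -0.535], [0.003, -0.535, 0.845], [-1.0, -0.008, -0.002]]
force: [0.1, 0.8, -2.0]
opening: 0.0122
turn [0.761 0.001 0.011] shift [ 0.09   1.246 -1.812] yawz 122.35 pos [0.54   0.2254 0.1297] t 26.5 j6 -103.0 F [ 0.1  0.8 -2. ] op 0.012209397591607317
```

View pics/w15.png

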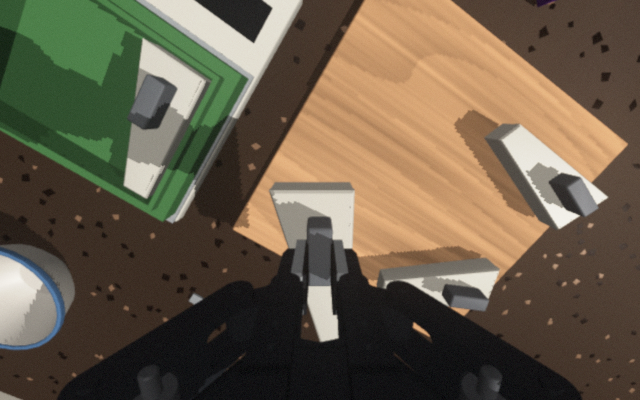

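```bash
python3 -m jog '[[0.1,0,0,0,0.2,-0.3,0],[0.3,0,0,0,0.4,-0.6,0],[0.5,0,0,0,0.62,-0.9,0],[0.76,0,0,0,0.62,-0.9,0],[0.76,0,0,0,0.62,-0.9,0]]'; python3 -c "
from h import *
go(slot(-.01875,True,.12,-.0015),88.1)"
```

```text
time_s: 27.18
ee_pos: [0.5328, 0.1149, 0.1225]
orientation: [[-0.003, -0.999, 0.032], [-0.0, 0.032, 0.999], [-1.0, 0.003, -0.0]]
force: [-0.1, 0.2, -1.3]
opening: 0.0118
turn [ 0.001 -0.    -0.004] shift [ 0.025 -0.04  -1.092] yawz 88.15 pos [0.5328 0.1149 0.1225] t 27.175 j6 -79.6 F [-0.1  0.2 -1.3] op 0.01181061016079405
```

```bash
python3 -m jog '[[0,0,0,0,0,-0.3,0],[0,0,0,0,0,-0.6,0],[0,0,0,0,0,-1,0],[0,0,0,0,0,-1,0]]'; python3 -c "
from h import *
go(slot(-.01875,True,.063,-.0015),88.1)"
```

```text
time_s: 27.68
ee_pos: [0.5299, 0.0138, 0.1233]
orientation: [[-0.002, -1.0, 0.031], [-0.001, 0.031, 1.0], [-1.0, 0.002, -0.001]]
force: [0.0, 0.6, -0.9]
opening: 0.0119
turn [ 0.002 -0.001 -0.002] shift [ 0.603 -0.037 -0.08 ] yawz 88.2 pos [0.5299 0.0138 0.1233] t 27.675 j6 -90.4 F [ 0.   0.6 -0.9] op 0.011874685092049093
```

```bash
python3 -m jog '[[0,0,0,0.0,-0.03,-0.08,0],[0,0,0,0.2,-0.03,-0.08,0],[0,0,0,0.3,-0.03,-0.08,0],[0,0,0,0.35,-0.03,-0.08,0],[0,0,0,0.35,-0.03,-0.08,0]]'; python3 -c "
from h import *
go(slot(-.01875,True,.063,-.0015),88.1)
grab('wrist','w16')"
```

```text
time_s: 28.3
ee_pos: [0.5328, 0.0077, 0.0888]
orientation: [[-0.001, -0.999, 0.032], [0.0, 0.032, 0.999], [-1.0, 0.001, 0.0]]
force: [0.1, -0.2, -1.2]
opening: 0.0122
turn [ 0.002  0.    -0.002] shift [ 0.258 -0.006 -0.02 ] yawz 88.18 pos [0.5328 0.0077 0.0888] t 28.3 j6 -91.0 F [ 0.1 -0.2 -1.2] op 0.012194299904978542
```

View pics/w16.png

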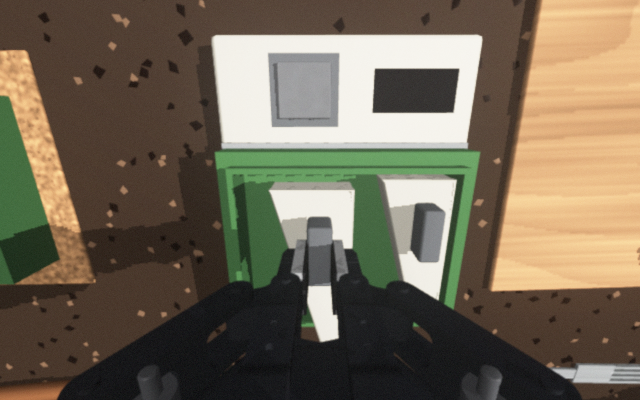

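Aligned; lowering to the floor.

```bash
python3 -m jog '[[0,0,0,0.08,-0.005,-0.02,0],[0,0,0,0.15,-0.005,-0.02,0],[0,0,0,0.2,-0.005,-0.02,0],[0,0,0,0.22,-0.005,-0.02,0],[0,0,0,0.24,-0.005,-0.02,0],[0,0,0,0.24,-0.005,-0.02,0]]'; python3 -m jog '[[0,0,0,0.01,0,0,0],[0,0,0,0.01,0,0,0]]'
```

```text
time_s: 29.1
ee_pos: [0.5336, 0.0053, 0.0655]
orientation: [[-0.0, -0.999, 0.032], [0.0, 0.032, 0.999], [-1.0, 0.0, -0.0]]
force: [0.7, -0.1, -0.4]
opening: 0.0119
time_s: 29.35
ee_pos: [0.5336, 0.0053, 0.0645]
orientation: [[0.0, -0.999, 0.032], [0.0, 0.032, 0.999], [-1.0, -0.0, 0.0]]
force: [0.9, -0.3, -0.3]
opening: 0.0116
```

```bash
python3 -m jog '[[0,0,0,0.015,0,0,0],[0,0,0,0.02,0,0,0],[0,0,0,0.02,0,0,0]]'
```

```text
time_s: 29.72
ee_pos: [0.5337, 0.0052, 0.0629]
orientation: [[0.0, -0.999, 0.032], [-0.0, 0.032, 0.999], [-1.0, -0.0, -0.0]]
force: [-1.0, -0.8, 2.5]
opening: 0.0119
```

```bash
python3 -m jog '[[0,0,0,0,0,0,0.6],[0,0,0,0,0,0,0.6],[0,0,0,0,0,0,0.6],[0,0,0,-0.1,0,0,0.6],[0,0,0,-0.5,0,0,0.6],[0,0,0,-1,0,0,1],[0,0,0,-1,0,0,1]]'; python3 -c "
from h import *
p,d,c=grab('wrist','w17')
go([.416,.402,.17],163.2)"
```

```text
time_s: 30.6
ee_pos: [0.5359, 0.0052, 0.1689]
orientation: [[0.01, -0.999, 0.032], [-0.001, 0.032, 0.999], [-1.0, -0.01, -0.0]]
force: [-0.5, 0.2, -0.2]
opening: 0.084
turn [-1.668 -0.005  0.006] shift [-0.049  1.317  3.927] yawz 88.14 pos [0.5349 0.0052 0.1659] t 30.65 j6 -91.2 F [ 0.1  0.9 -1.3] op 0.0855126084877897
```

View pics/w17.png

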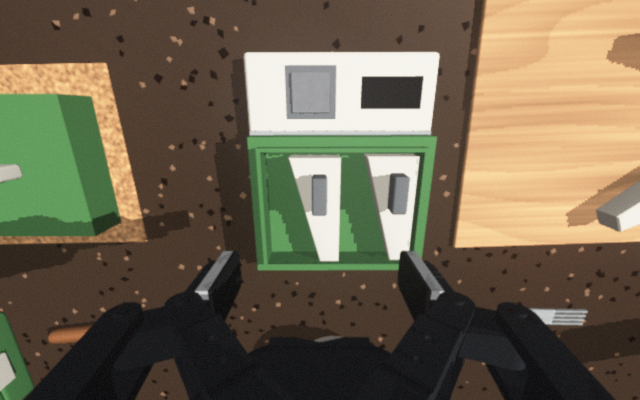

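```bash
python3 -c "
from pots import *
bars('w17',.072,.052,(.48,.63,-.06,.11))
for y,f in((-.01875,1),(.056,1)): print(slot(y,f,0))"; python3 -m jog '[[0,0,0,0,0.15,0.4,1],[0,0,0,0,0.33,1,1],[0,0,0,0,0.33,1,1]]'; python3 -m jog '[[0,0,0,0,0.15,0.4,1],[0,0,0,0,0.33,1,1],[0,0,0,0,0.33,1,1]]';  python3 -m jog '[[0,0,0,0,0.15,0.4,1],[-0.2,0,0,0,0.33,0.8,1],[-0.4,0,0,0,0.4,1,1],[-0.6,0,0,0,0.4,1,1],[-0.8,0,0,0,0.4,1,1],[-0.83,0,0,0,0.4,1,1]]';python3 -c "
from h import *
go([.416,.402,.16],163.2)"
```

```text
bar [0.5324 0.079 ] z 0.0713 size [15.1 35.8] pot yaw 178.4 px (400.0980529785156, 194.13673400878906)
bar [0.5319 0.0063] z 0.0713 size [13.5 36. ] pot yaw 177.7 px (319.5, 196.0)
[np.float64(0.5317909701193309), np.float64(0.0056913717278143615), 0]
[np.float64(0.5342693197038733), np.float64(0.0804002753694607), 0]
time_s: 31.02
ee_pos: [0.5022, 0.1097, 0.1612]
orientation: [[-0.002, -1.0, 0.027], [0.001, 0.027, 1.0], [-1.0, 0.002, 0.001]]
force: [0.1, -0.7, -0.8]
opening: 0.0853
time_s: 31.4
ee_pos: [0.4727, 0.2099, 0.1613]
orientation: [[-0.002, -1.0, 0.027], [0.0, 0.027, 1.0], [-1.0, 0.002, 0.0]]
force: [0.6, -0.1, -1.2]
opening: 0.0852
time_s: 32.15
ee_pos: [0.4379, 0.3072, 0.1616]
orientation: [[-0.001, -0.815, -0.579], [-0.001, -0.579, 0.815], [-1.0, 0.002, -0.0]]
force: [0.3, -0.2, 0.0]
opening: 0.0855
turn [-0.84   0.    -0.002] shift [ 0.015 -0.371  0.899] yawz 125.41 pos [0.4379 0.3072 0.1616] t 32.15 j6 -94.0 F [ 0.3 -0.2  0. ] op 0.08553578186083464
```

```bash
python3 -m jog '[[-0.2,0,0,0,-0.15,0.4,1],[-0.4,0,0,0,-0.3,0.7,1],[-0.6,0,0,0,-0.37,0.8,1],[-0.84,0,0,0,-0.37,0.9,1],[-0.84,0,0,0,-0.37,0.9,1]]';python3 -c "
from h import *
grab('wrist','w18')
go([.416,.402,.16],163.2)"; python3 pots.py w18
```

```text
time_s: 32.78
ee_pos: [0.4154, 0.403, 0.1619]
orientation: [[-0.001, -0.291, -0.957], [-0.001, -0.957, 0.291], [-1.0, 0.001, 0.0]]
force: [0.5, 0.7, 0.0]
opening: 0.0854
turn [-0.005  0.    -0.001] shift [ 0.02   0.005 -0.005] yawz 162.97 pos [0.4156 0.4026 0.162 ] t 32.825 j6 -122.2 F [ 0.2 -0.9 -0.3] op 0.08537104207602669
bar [0.5421 0.3942] z 0.0531 size [16.7 35.4] pot yaw 114.0 px (193.76422119140625, 226.21926879882812)
bar [0.4146 0.4028] z 0.0533 size [13.3 35.7] pot yaw 72.8 px (321.0, 198.0)
```

View pics/w18.png

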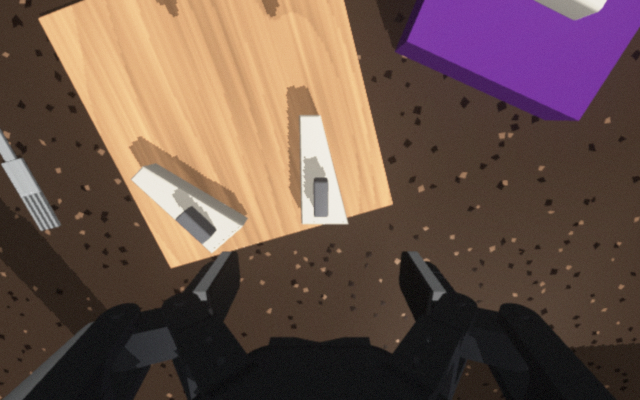

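```bash
python3 -m jog '[[0,0,0,0.3,0,0,1],[0,0,0,0.6,0,0,1],[0,0,0,0.9,0,0,1],[0,0,0,0.9,0,0,1]]';python3 -m jog '[[0,0,0,0.15,0,0,1],[0,0,0,0.29,0,0,1],[0,0,0,0.29,0,0,1]]';python3 -c "
from h import *
go([.415,.4028,.04],163.0)"
```

```text
time_s: 33.33
ee_pos: [0.4143, 0.4013, 0.0694]
orientation: [[-0.004, -0.292, -0.956], [-0.004, -0.956, 0.292], [-1.0, 0.005, 0.003]]
force: [0.3, -0.6, 0.2]
opening: 0.0854
time_s: 33.7
ee_pos: [0.4147, 0.4028, 0.0421]
orientation: [[-0.002, -0.288, -0.958], [-0.002, -0.958, 0.288], [-1.0, 0.002, 0.001]]
force: [0.3, -0.1, 0.2]
opening: 0.0852
turn [ 0.006  0.002 -0.002] shift [ 0.021 -0.001 -0.003] yawz 163.27 pos [0.4147 0.4028 0.0421] t 33.7 j6 -122.5 F [ 0.3 -0.1  0.2] op 0.08522594844258022
```

```bash
python3 -m jog '[[0,0,0,0,0,0,0],[0,0,0,0,0,0,0],[0,0,0,0,0,0,0],[0,0,0,0,0,0,0],[0,0,0,0,0,0,0]]';python3 -m jog '[[0,0,0,0,0,0,0],[0,0,0,-0.3,0,0,0],[0,0,0,-0.8,0,0,0],[0,0,0,-0.8,0,0,0]]'; python3 -c "
from h import *
go(slot(-.056,False,.12),88.1)"
```

```text
time_s: 34.33
ee_pos: [0.4153, 0.4035, 0.0439]
orientation: [[0.0, -0.287, -0.958], [0.001, -0.958, 0.287], [-1.0, -0.001, -0.0]]
force: [-0.6, 0.1, 1.7]
opening: 0.0122
time_s: 34.83
ee_pos: [0.417, 0.4048, 0.1287]
orientation: [[0.007, -0.287, -0.958], [0.006, -0.958, 0.287], [-1.0, -0.007, -0.005]]
force: [0.7, 0.2, -0.3]
opening: 0.0121
turn [1.671 0.001 0.012] shift [ 0.073  3.683 -2.751] yawz 163.29 pos [0.417  0.4048 0.1287] t 34.825 j6 -122.5 F [ 0.7  0.2 -0.3] op 0.012084108720502938
```

```bash
python3 -m jog '[[0.1,0,0,0,0.3,-0.2,0],[0.3,0,0,0,0.6,-0.45,0],[0.5,0,0,0,0.9,-0.65,0],[0.7,0,0,0,1,-0.75,0],[0.84,0,0,0,1,-0.75,0],[0.84,0,0,0,1,-0.75,0]]'; python3 -c "
from h import *
go(slot(-.056,False,.12),88.1)"
```

```text
time_s: 35.58
ee_pos: [0.458, 0.2855, 0.1221]
orientation: [[-0.002, -0.814, -0.581], [-0.001, -0.581, 0.814], [-1.0, 0.002, 0.0]]
force: [0.9, 0.5, -1.4]
opening: 0.012
turn [ 0.832 -0.001 -0.003] shift [ 0.022  0.865 -3.222] yawz 125.52 pos [0.458  0.2855 0.1221] t 35.575 j6 -97.2 F [ 0.9  0.5 -1.4] op 0.011990073029417701
```

```bash
python3 -m jog '[[0.1,0,0,0,0.1,-0.3,0],[0.3,0,0,0,0.2,-0.6,0],[0.5,0,0,0,0.27,-0.9,0],[0.7,0,0,0,0.27,-1,0],[0.83,0,0,0,0.27,-1,0],[0.83,0,0,0,0.27,-1,0]]'; python3 -c "
from h import *
go(slot(-.056,False,.12),88.1)"
```

```text
time_s: 36.33
ee_pos: [0.4941, 0.1889, 0.1227]
orientation: [[-0.001, -1.0, 0.029], [-0.0, 0.029, 1.0], [-1.0, 0.001, -0.0]]
force: [0.4, 0.1, 0.2]
opening: 0.012
turn [ 0.005 -0.    -0.001] shift [ 0.027 -0.869 -2.134] yawz 88.32 pos [0.4941 0.1889 0.1227] t 36.325 j6 -71.1 F [0.4 0.1 0.2] op 0.011963691303822155
```

```bash
python3 -m jog '[[0,0,0,-0.05,-0.1,-0.3,0],[0,0,0,-0.05,-0.3,-0.7,0],[0,0,0,-0.05,-0.42,-1,0],[0,0,0,-0.05,-0.42,-1,0]]';  python3 -m jog '[[0,0,0,0,-0.1,-0.3,0],[0,0,0,0,-0.3,-0.7,0],[0,0,0,0,-0.42,-1,0],[0,0,0,0,-0.42,-1,0]]'; python3 -c "
from h import *
go(slot(-.056,False,.1),88.1)"
```

```text
time_s: 36.83
ee_pos: [0.5334, 0.0861, 0.1279]
orientation: [[-0.001, -1.0, 0.031], [-0.001, 0.031, 1.0], [-1.0, 0.001, -0.001]]
force: [-0.2, 0.7, -1.0]
opening: 0.0122
time_s: 37.33
ee_pos: [0.572, -0.0144, 0.1279]
orientation: [[-0.001, -0.999, 0.032], [0.0, 0.032, 0.999], [-1.0, 0.001, 0.0]]
force: [-1.2, -0.2, -0.6]
opening: 0.0121
turn [ 0.002  0.    -0.001] shift [ 0.279 -0.031 -0.125] yawz 88.19 pos [ 0.572  -0.0144  0.1279] t 37.325 j6 -93.0 F [-1.2 -0.2 -0.6] op 0.012071364136576425
```

```bash
python3 -m jog '[[0,0,0,0,-0.03,-0.13,0],[0,0,0,0.1,-0.03,-0.13,0],[0,0,0,0.3,-0.03,-0.13,0],[0,0,0,0.38,-0.03,-0.13,0],[0,0,0,0.38,-0.03,-0.13,0]]';  python3 -c "
from h import *
go(slot(-.056,False,.062),88.1);grab('wrist','w19')"
```

```text
time_s: 37.95
ee_pos: [0.5736, -0.0263, 0.0888]
orientation: [[-0.003, -0.999, 0.032], [0.0, 0.032, 0.999], [-1.0, 0.003, 0.0]]
force: [-0.0, -0.8, -0.2]
opening: 0.0123
turn [ 0.002  0.    -0.004] shift [ 0.268 -0.013 -0.006] yawz 88.18 pos [ 0.5736 -0.0263  0.0888] t 37.95 j6 -94.2 F [-0.  -0.8 -0.2] op 0.01227188305340669
```

View pics/w19.png

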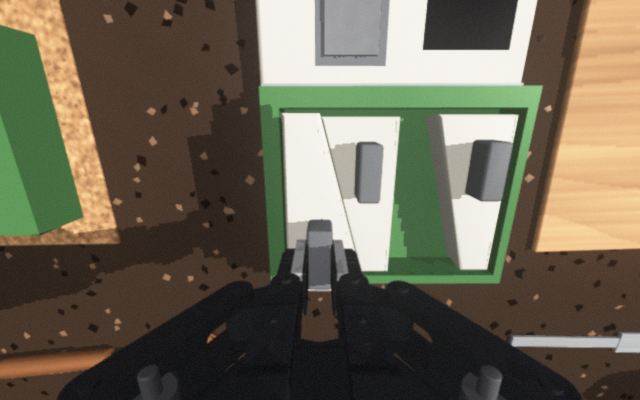

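```bash
python3 -m jog '[[0,0,0,0.05,-0.005,-0.005,0],[0,0,0,0.09,-0.005,-0.005,0],[0,0,0,0.09,-0.005,-0.005,0]]'; python3 -m jog '[[0,0,0,0.03,0,0,0],[0,0,0,0.06,0,0,0],[0,0,0,0.06,0,0,0]]'; python3 -c "
from h import *
go(slot(-.056,False,.062),88.1);grab('wrist','w20')"
```

```text
time_s: 38.38
ee_pos: [0.5748, -0.0273, 0.0811]
orientation: [[-0.001, -0.999, 0.032], [0.0, 0.032, 0.999], [-1.0, 0.001, 0.0]]
force: [-0.3, -0.5, -0.2]
opening: 0.0119
time_s: 38.75
ee_pos: [0.5747, -0.0273, 0.075]
orientation: [[-0.001, -0.999, 0.032], [0.0, 0.032, 0.999], [-1.0, 0.001, 0.0]]
force: [0.3, 0.1, -0.3]
opening: 0.0122
turn [ 0.001  0.    -0.001] shift [ 0.13  -0.     0.003] yawz 88.14 pos [ 0.5747 -0.0273  0.075 ] t 38.75 j6 -94.3 F [ 0.3  0.1 -0.3] op 0.012181392737805186
```

View pics/w20.png

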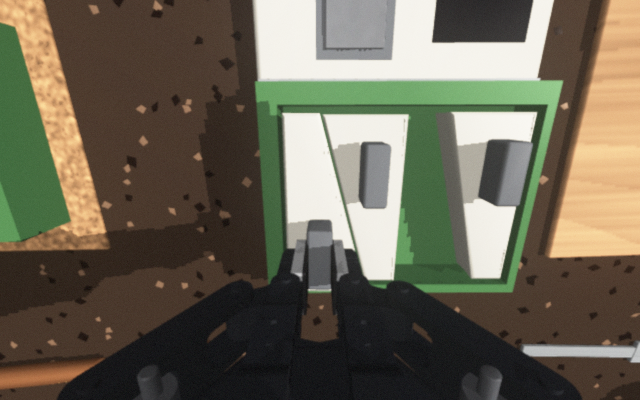

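Inside the tray without contact, gap visible to the neighbour. Continue down.

```bash
python3 -m jog '[[0,0,0,0.05,0,0,0],[0,0,0,0.1,0,0,0],[0,0,0,0.12,0,0,0],[0,0,0,0.13,0,0,0],[0,0,0,0.13,0,0,0]]'; python3 -m jog '[[0,0,0,0.01,0,0,0],[0,0,0,0.01,0,0,0]]'
```

```text
time_s: 39.42
ee_pos: [0.5749, -0.0273, 0.0625]
orientation: [[-0.0, -0.999, 0.032], [0.0, 0.032, 0.999], [-1.0, 0.0, 0.0]]
force: [-0.0, -0.5, -1.2]
opening: 0.0122
time_s: 39.67
ee_pos: [0.5752, -0.0273, 0.0619]
orientation: [[0.001, -0.999, 0.032], [0.0, 0.032, 0.999], [-1.0, -0.001, 0.0]]
force: [0.1, 0.0, 0.9]
opening: 0.0123
```

```bash
python3 -m jog '[[0,0,0,0,0,0,0.6],[0,0,0,0,0,0,0.6],[0,0,0,0,0,0,0.6],[0,0,0,-0.1,0,0,0.6],[0,0,0,-0.5,0,0,0.6],[0,0,0,-1,0,0,1],[0,0,0,-1,0,0,1]]'; python3 -c "
from h import *
p,d,c=grab('wrist','w21')
go([.542,.394,.17],23.8)"
```

```text
time_s: 40.55
ee_pos: [0.5773, -0.0276, 0.1683]
orientation: [[0.011, -0.999, 0.032], [-0.001, 0.032, 0.999], [-1.0, -0.011, -0.001]]
force: [-0.1, 0.3, 0.2]
opening: 0.0843
turn [1.43  0.004 0.007] shift [-0.053  0.479  4.201] yawz 88.15 pos [ 0.5763 -0.0274  0.1652] t 40.6 j6 -94.3 F [ 0.  -0.7 -0.7] op 0.08527368087571004
```

View pics/w21.png

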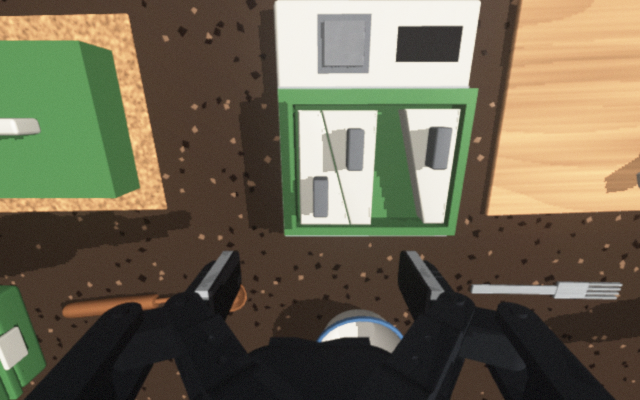

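```bash
python3 -c "
from pots import *
a=np.radians(TY);Rm=np.array([[np.cos(a),-np.sin(a)],[np.sin(a),np.cos(a)]])
for cen,ang,z in bars('w21',.072,.052,(.48,.63,-.06,.11)):
    t=np.radians(ang);o=cen-np.array([np.cos(t)*.022-np.sin(t)*.003,np.sin(t)*.022+np.cos(t)*.003]);print('tier frame',Rm.T@(o-TIER),ang-TY)
"; python3 -m jog '[[0.1,0,0,0,0.05,0.4,1],[0.3,0,0,0,0.1,1,1],[0.5,0,0,0,0.1,1,1],[0.7,0,0,0,0.1,1,1],[0.72,0,0,0,0.1,1,1]]'; python3 -c "
from h import *
go([.542,.394,.17],23.8)"
```

```text
bar [0.5332 0.0786] z 0.0712 size [15.6 34.7] pot yaw 178.2 px (440.94622802734375, 147.43077087402344)
bar [0.5325 0.0056] z 0.0712 size [14.3 34.8] pot yaw 178.2 px (355.4793701171875, 149.45361328125)
bar [ 0.5742 -0.0257] z 0.0712 size [13.8 36. ] pot yaw -1.2 px (320.5, 197.0)
tier frame [-0.0011  0.0542] 180.05789
tier frame [ 0.0008 -0.0187] 180.05899
tier frame [-0.0006 -0.0549] 0.65814817
time_s: 41.22
ee_pos: [0.5677, 0.0731, 0.1603]
orientation: [[-0.002, -0.827, 0.562], [-0.0, 0.562, 0.827], [-1.0, 0.002, -0.001]]
force: [-0.6, -0.6, -0.4]
opening: 0.0855
turn [ 0.711 -0.002 -0.001] shift [-0.097  2.016  2.51 ] yawz 55.8 pos [0.5677 0.0731 0.1603] t 41.225 j6 -51.9 F [-0.6 -0.6 -0.4] op 0.08545442253514178
```

```bash
python3 -m jog '[[0.1,0,0,-0.1,0.4,0.5,1],[0.3,0,0,-0.1,0.8,1,1],[0.5,0,0,-0.1,0.8,1,1],[0.71,0,0,-0.1,0.8,1,1],[0.71,0,0,-0.1,0.8,1,1]]'; python3 -c "
from h import *
go([.542,.394,.17],23.8)"
```

```text
time_s: 41.85
ee_pos: [0.5581, 0.2005, 0.1708]
orientation: [[-0.001, -0.407, 0.913], [-0.0, 0.913, 0.407], [-1.0, 0.0, -0.001]]
force: [1.1, 0.2, -0.4]
opening: 0.0854
turn [ 0.005 -0.001 -0.   ] shift [0.007 1.833 0.64 ] yawz 24.01 pos [0.5581 0.2005 0.1708] t 41.85 j6 -7.5 F [ 1.1  0.2 -0.4] op 0.08543446501410154
```

```bash
python3 -m jog '[[0,0,0,0,0.4,0.15,1],[0,0,0,0,0.91,0.32,1],[0,0,0,0,0.91,0.32,1]]';python3 -m jog '[[0,0,0,0,0.4,0.15,1],[0,0,0,0,0.85,0.3,1],[0,0,0,0,0.85,0.3,1],[0,0,0,0,0.85,0.3,1]]'; python3 -c "
from h import *
grab('wrist','w22')
go([.542,.394,.04],23.8)"; python3 pots.py w22
```

```text
time_s: 42.22
ee_pos: [0.55, 0.2994, 0.1706]
orientation: [[-0.001, -0.411, 0.911], [0.001, 0.911, 0.411], [-1.0, 0.001, -0.001]]
force: [-0.0, -0.1, 1.0]
opening: 0.0858
time_s: 42.72
ee_pos: [0.5444, 0.3855, 0.1711]
orientation: [[-0.0, -0.405, 0.914], [-0.001, 0.914, 0.405], [-1.0, -0.001, -0.001]]
force: [-0.2, 0.6, 0.8]
opening: 0.0852
turn [ 0.    -0.     0.001] shift [1.314 0.092 0.013] yawz 23.81 pos [0.5446 0.3851 0.1714] t 42.775 j6 8.5 F [ 0.6  0.1 -0.2] op 0.0854261034681516
bar [0.5443 0.3965] z 0.0532 size [13.7 35.2] pot yaw 114.5 px (322.0, 186.5)
```

View pics/w22.png

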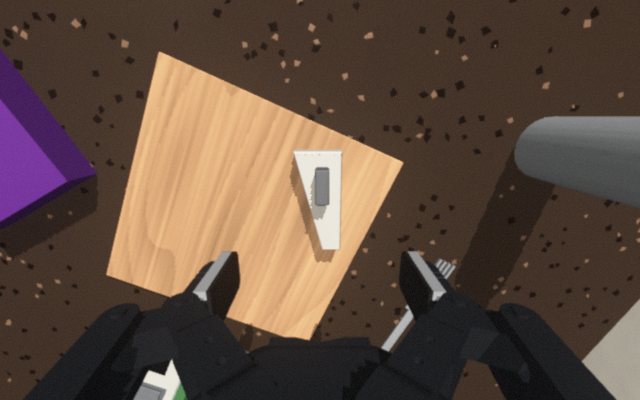

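```bash
python3 -m jog '[[0,0,0,0.1,0.1,0.03,1],[0,0,0,0.5,0.1,0.03,1],[0,0,0,0.9,0.1,0.03,1],[0,0,0,0.9,0.1,0.03,1]]';python3 -c "
from h import *
go([.5437,.3957,.042],24)"
```

```text
time_s: 43.28
ee_pos: [0.5406, 0.3952, 0.0761]
orientation: [[-0.008, -0.403, 0.915], [-0.005, 0.915, 0.403], [-1.0, -0.001, -0.009]]
force: [-0.0, 0.3, 0.4]
opening: 0.0855
turn [-0.005 -0.011  0.002] shift [ 0.341 -0.008  0.033] yawz 23.78 pos [0.5406 0.3952 0.0761] t 43.275 j6 9.5 F [-0.   0.3  0.4] op 0.08549669093258112
```

```bash
python3 -m jog '[[0,0,0,0.15,0,0,1],[0,0,0,0.32,0,0,1],[0,0,0,0.32,0,0,1]]';python3 -c "
from h import *
go([.5437,.3957,.042],24)"
```

```text
time_s: 43.65
ee_pos: [0.5421, 0.3966, 0.0478]
orientation: [[-0.002, -0.403, 0.915], [-0.001, 0.915, 0.403], [-1.0, -0.0, -0.002]]
force: [0.3, -0.8, -0.6]
opening: 0.0852
turn [-0.005 -0.003  0.001] shift [ 0.058 -0.014  0.011] yawz 23.79 pos [0.5421 0.3966 0.0478] t 43.65 j6 9.5 F [ 0.3 -0.8 -0.6] op 0.08524258831549453
```

```bash
python3 -m jog '[[0,0,0,0.03,-0.01,0.01,1],[0,0,0,0.04,-0.01,0.01,1],[0,0,0,0.04,-0.01,0.01,0],[0,0,0,0.04,-0.01,0.01,0],[0,0,0,0.04,-0.01,0.01,0],[0,0,0,0.04,-0.01,0.01,0],[0,0,0,0.04,-0.01,0.01,0]]';python3 -m jog '[[0,0,0,0,0,0,0],[0,0,0,-0.3,0,0,0],[0,0,0,-0.9,0,0,0],[0,0,0,-0.9,0,0,0]]'; python3 -c "
from h import *
go(slot(.018,False,.13),-91.9)"
```

```text
time_s: 44.52
ee_pos: [0.5441, 0.3966, 0.0457]
orientation: [[0.0, -0.403, 0.915], [0.0, 0.915, 0.403], [-1.0, 0.0, 0.0]]
force: [-0.8, 0.0, 1.0]
opening: 0.0118
time_s: 45.02
ee_pos: [0.5464, 0.398, 0.1431]
orientation: [[0.01, -0.403, 0.915], [0.006, 0.915, 0.403], [-1.0, 0.002, 0.012]]
force: [0.1, 0.5, -0.6]
opening: 0.012
turn [-1.429  0.014  0.006] shift [ 0.111 -3.337 -1.136] yawz 23.79 pos [0.5464 0.398  0.1431] t 45.025 j6 9.4 F [ 0.1  0.5 -0.6] op 0.011987216037181883
```

```bash
python3 -m jog '[[0.1,0,0,0,-0.3,-0.1,0],[0.3,0,0,0,-0.6,-0.2,0],[0.5,0,0,0,-0.9,-0.3,0],[0.7,0,0,0,-1,-0.34,0],[0.86,0,0,0,-1,-0.34,0],[0.86,0,0,0,-1,-0.34,0]]'; python3 -c "
from h import *
a=slot(.018,False,.13);print(a)
go(a)"
```

```text
time_s: 45.78
ee_pos: [0.5531, 0.291, 0.1346]
orientation: [[-0.001, 0.256, 0.967], [-0.0, 0.967, -0.256], [-1.0, -0.001, -0.001]]
force: [-0.2, -0.8, -0.4]
opening: 0.0122
[np.float64(0.5771841634968777), np.float64(0.04695904061022932), 0.13]
turn [ 0.    -0.001  0.001] shift [ 0.047 -2.297  0.858] yawz -14.86 pos [0.5531 0.291  0.1346] t 45.775 j6 39.5 F [-0.2 -0.8 -0.4] op 0.012228771571626827
```

```bash
python3 -m jog '[[0.1,0,0,0,-0.3,0.1,0],[0.3,0,0,0,-0.6,0.2,0],[0.5,0,0,0,-0.9,0.3,0],[0.7,0,0,0,-1,0.37,0],[0.86,0,0,0,-1,0.37,0],[0.86,0,0,0,-1,0.37,0]]'; python3 -c "
from h import *
a=slot(.018,False,.13)
go(a,-91.9)"
```

```text
time_s: 46.52
ee_pos: [0.5633, 0.1851, 0.135]
orientation: [[-0.001, 0.803, 0.596], [-0.0, 0.596, -0.803], [-1.0, -0.001, -0.0]]
force: [0.3, -0.4, -0.8]
opening: 0.0123
turn [ 0.855 -0.     0.001] shift [ 0.05  -0.712  1.192] yawz -53.42 pos [0.5633 0.1851 0.135 ] t 46.525 j6 68.3 F [ 0.3 -0.4 -0.8] op 0.012330520356975131
```

```bash
python3 -m jog '[[0.1,0,0,0,-0.2,0.3,0],[0.3,0,0,0,-0.4,0.6,0],[0.5,0,0,0,-0.55,0.9,0],[0.7,0,0,0,-0.59,1,0],[0.86,0,0,0,-0.59,1,0],[0.86,0,0,0,-0.59,1,0]]'; python3 -c "
from h import *
a=slot(.018,False,.1)
go(a,-91.9)"
```

```text
time_s: 47.28
ee_pos: [0.5751, 0.0698, 0.1352]
orientation: [[-0.0, 0.999, -0.035], [0.0, -0.035, -0.999], [-1.0, -0.0, -0.0]]
force: [0.3, 0.1, 0.3]
opening: 0.0122
turn [-0.003 -0.     0.001] shift [0.352 0.029 0.228] yawz -92.03 pos [0.5751 0.0698 0.1352] t 47.275 j6 95.6 F [0.3 0.1 0.3] op 0.01221519733231191
```

```bash
python3 -m jog '[[0,0,0,0,0.02,0.2,0],[0,0,0,0.1,0.02,0.22,0],[0,0,0,0.25,0.02,0.22,0],[0,0,0,0.37,0.02,0.22,0],[0,0,0,0.37,0.02,0.22,0],[0,0,0,0.37,0.02,0.22,0]]'; python3 -c "
from h import *
a=slot(.018,False,.0637)
go(a,-91.9);grab('wrist','w23')"
```

```text
time_s: 48.02
ee_pos: [0.5764, 0.0478, 0.0986]
orientation: [[0.0, 0.999, -0.04], [0.0, -0.04, -0.999], [-1.0, 0.0, -0.0]]
force: [0.3, 0.2, -1.0]
opening: 0.012
turn [-0.008 -0.    -0.   ] shift [0.349 0.008 0.008] yawz -92.28 pos [0.5764 0.0478 0.0986] t 48.025 j6 93.6 F [ 0.3  0.2 -1. ] op 0.012037235947203184
```

View pics/w23.png

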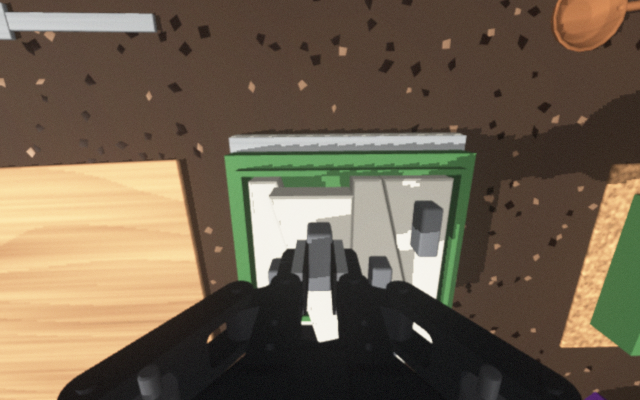

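```bash
python3 -m jog '[[-0.008,0,0,0,0.008,0.006,0],[-0.008,0,0,0.05,0.008,0.006,0],[-0.008,0,0,0.1,0.008,0.006,0],[-0.008,0,0,0.1,0.008,0.006,0]]'; python3 -m jog '[[0,0,0,0.04,0,0,0],[0,0,0,0.06,0,0,0],[0,0,0,0.06,0,0,0]]'; python3 -c "
from h import *
a=slot(.018,False,.0637)
go(a,-91.9);grab('wrist','w24')"
```

```text
time_s: 48.58
ee_pos: [0.5766, 0.0469, 0.0876]
orientation: [[-0.001, 0.999, -0.034], [-0.0, -0.034, -0.999], [-1.0, -0.001, 0.0]]
force: [-0.6, 0.5, -0.6]
opening: 0.0115
time_s: 48.95
ee_pos: [0.577, 0.0469, 0.0822]
orientation: [[-0.0, 0.999, -0.034], [-0.0, -0.034, -0.999], [-1.0, -0.0, 0.0]]
force: [0.1, -0.5, -1.5]
opening: 0.0121
turn [-0.001  0.     0.001] shift [ 0.185  0.002 -0.   ] yawz -91.95 pos [0.577  0.0469 0.0822] t 48.95 j6 93.2 F [ 0.1 -0.5 -1.5] op 0.012127160511679889
```

View pics/w24.png

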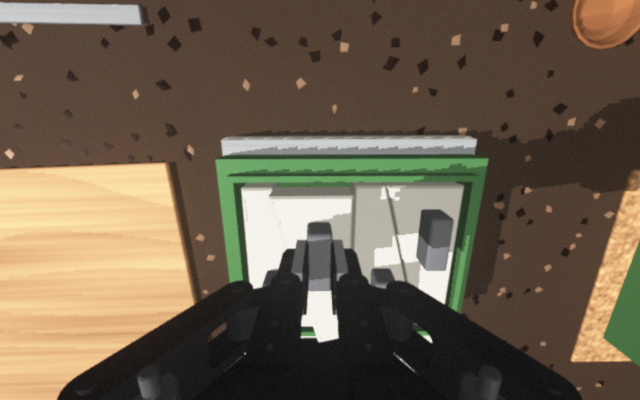

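```bash
python3 -m jog '[[0,0,0,0.06,0,0,0],[0,0,0,0.12,0,0,0],[0,0,0,0.15,0,0,0],[0,0,0,0.17,0,0,0],[0,0,0,0.18,0,0,0],[0,0,0,0.18,0,0,0]]'; python3 -m jog '[[0,0,0,0.01,0,0,0],[0,0,0,0.01,0,0,0]]'
```

```text
time_s: 49.75
ee_pos: [0.5771, 0.0469, 0.0645]
orientation: [[0.0, 0.999, -0.034], [0.0, -0.034, -0.999], [-1.0, 0.0, -0.0]]
force: [0.2, 0.3, -0.6]
opening: 0.0119
time_s: 50.0
ee_pos: [0.5772, 0.047, 0.0637]
orientation: [[0.0, 0.999, -0.034], [0.0, -0.034, -0.999], [-1.0, 0.0, -0.0]]
force: [-0.2, -0.4, -0.3]
opening: 0.0118
```

```bash
python3 -m jog '[[0,0,0,0.01,0,0,0],[0,0,0,0.01,0,0,0]]'; python3 -m jog '[[0,0,0,0,0,0,0.5],[0,0,0,0,0,0,0.5],[0,0,0,0,0,0,0.5],[0,0,0,-0.1,0,0,0.5],[0,0,0,-0.5,0,0,0.6],[0,0,0,-1,0,0,1],[0,0,0,-1,0,0,1]]'; python3 -m jog '[[0,0,0,-0.4,-0.4,0.2,1],[0,0,0,-0.7,-0.8,0.2,1],[0,0,0,-0.7,-0.8,0.2,1]]'; python3 -c "
from h import *
from pots import bars
p,d,c=grab('wrist','w25')
a=np.radians(TY);Rm=np.array([[np.cos(a),-np.sin(a)],[np.sin(a),np.cos(a)]])
for cen,ang,z in bars('w25',.072,.052,(.48,.63,-.06,.11)):
    t=np.radians(ang);o=cen-np.array([np.cos(t)*.022-np.sin(t)*.003,np.sin(t)*.022+np.cos(t)*.003]);print('tier frame',Rm.T@(o-TIER),ang-TY)
go([.5013,-.3168,.3])"
```

```text
time_s: 50.25
ee_pos: [0.5773, 0.0471, 0.0636]
orientation: [[0.001, 0.999, -0.034], [0.0, -0.034, -0.999], [-1.0, 0.001, -0.0]]
force: [-2.3, 0.7, 5.0]
opening: 0.0118
time_s: 51.12
ee_pos: [0.5795, 0.047, 0.1693]
orientation: [[0.011, 0.999, -0.034], [0.0, -0.034, -0.999], [-1.0, 0.011, -0.001]]
force: [0.7, -0.4, 0.4]
opening: 0.0845
time_s: 51.5
ee_pos: [0.4961, 0.0296, 0.2366]
orientation: [[0.007, 0.999, -0.034], [-0.0, -0.034, -0.999], [-1.0, 0.007, -0.0]]
force: [0.7, -0.5, 0.1]
opening: 0.0852
bar [ 0.5765 -0.0258] z 0.0713 size [14.4 34.4] pot yaw -2.0 px (369.31854248046875, 111.99175262451172)
bar [0.578  0.0484] z 0.0712 size [13.8 34.6] pot yaw -2.7 px (299.5, 113.0)
bar [0.5345 0.0787] z 0.0711 size [14.3 35.4] pot yaw 178.1 px (274.5, 155.0)
bar [0.5338 0.0056] z 0.0712 size [14.  34.2] pot yaw 177.5 px (340.2311706542969, 153.4896697998047)
tier frame [ 0.0017 -0.0547] -0.11745608
tier frame [0.0007 0.0198] -0.80544436
tier frame [0.0003 0.0543] 179.98962
tier frame [ 0.002 -0.019] 179.43173
turn [-0.    -0.    -0.005] shift [-0.658  0.168  3.461] yawz -91.95 pos [0.4965 0.0297 0.2342] t 51.55 j6 91.4 F [-0.1  0.  -0.5] op 0.0855395714545055
```

View pics/w25.png

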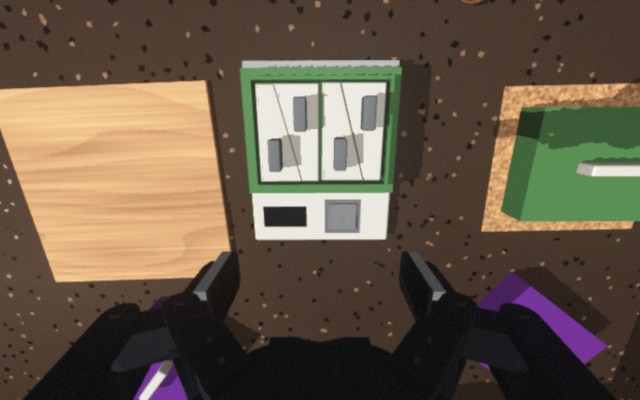

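```bash
python3 -m jog '[[-0.1,0,0,0,0,0.4,1],[-0.3,0,0,0,0,0.8,1],[-0.5,0,0,0,0,1,1],[-0.7,0,0,0,0,1,1],[-0.9,0,0,0,0,1,1],[-0.9,0,0,0,0,1,1]]'; python3 -c "
from h import *
go([.5013,-.3168,.2],-1.9)"
```

```text
time_s: 52.3
ee_pos: [0.4932, -0.0703, 0.2304]
orientation: [[-0.003, 0.783, 0.622], [0.001, 0.622, -0.783], [-1.0, -0.002, -0.002]]
force: [-0.3, -0.1, -0.3]
opening: 0.0855
turn [-1.103 -0.004  0.001] shift [ 0.302 -1.469  1.98 ] yawz -51.53 pos [ 0.4932 -0.0703  0.2304] t 52.3 j6 39.5 F [-0.3 -0.1 -0.3] op 0.0854980796179407
```

```bash
python3 -m jog '[[-0.1,0,0,0,-0.3,0.4,1],[-0.3,0,0,0,-0.6,0.8,1],[-0.5,0,0,0,-0.73,1,1],[-0.7,0,0,0,-0.73,1,1],[-0.9,0,0,0,-0.73,1,1],[-0.9,0,0,0,-0.73,1,1]]'; python3 -c "
from h import *
go([.5013,-.3168,.2],-1.9)"
```

```text
time_s: 53.05
ee_pos: [0.4984, -0.194, 0.2313]
orientation: [[-0.002, 0.194, 0.981], [0.001, 0.981, -0.194], [-1.0, 0.0, -0.002]]
force: [0.1, 0.5, 0.2]
opening: 0.0853
turn [-0.206 -0.002 -0.001] shift [ 0.312 -1.199  0.267] yawz -11.18 pos [ 0.4984 -0.194   0.2313] t 53.05 j6 -13.7 F [0.1 0.5 0.2] op 0.08534412545225559
```

```bash
python3 -m jog '[[-0.1,0,0,0.1,-0.5,0.1,1],[-0.21,0,0,0.3,-1,0.23,1],[-0.21,0,0,0.3,-1,0.23,1],[-0.21,0,0,0.3,-1,0.23,1]]'; python3 -m jog '[[0,0,0,0,-0.2,0,1],[0,0,0,0,-0.2,0,1]]'; python3 -c "
from h import *
grab('wrist','w26')
go([.5013,-.3168,.047],-1.9)"; sed -e 's/\.106)/.068)/; s/\.082)/.044)/' -e 's/140),0/200),0/;s/-140/-200/' hd.py > hm.py; python3 hm.py w26
```

```text
time_s: 53.55
ee_pos: [0.502, -0.2962, 0.202]
orientation: [[-0.001, 0.03, 1.0], [0.001, 1.0, -0.03], [-1.0, 0.001, -0.001]]
force: [0.8, 1.2, 0.4]
opening: 0.0855
time_s: 53.8
ee_pos: [0.5015, -0.3172, 0.203]
orientation: [[0.001, 0.028, 1.0], [-0.001, 1.0, -0.028], [-1.0, -0.001, 0.001]]
force: [-0.1, -1.1, -0.5]
opening: 0.085
turn [0.008 0.001 0.001] shift [ 1.56  -0.    -0.003] yawz -1.56 pos [ 0.5015 -0.3167  0.203 ] t 53.85 j6 -34.0 F [ 0.2  0.5 -0.1] op 0.08534859922341669
handle px ((319.4999694824219, 190.99996948242188), (12.999998092651367, 65.99998474121094), 0.0) [[ 0.503  -0.3146  0.0666]]
cover px ((319.5, 183.0), (152.0, 133.0), 90.0)
[[ 0.4955 -0.3521  0.068 ]
 [ 0.4979 -0.2809  0.068 ]
 [ 0.5109 -0.2812  0.068 ]
 [ 0.5095 -0.3524  0.068 ]] [ 0.5034 -0.3166  0.068 ]
[[ 0.5745 -0.2338  0.044 ]
 [ 0.5702 -0.4085  0.044 ]
 [ 0.4308 -0.4047  0.044 ]
 [ 0.437  -0.2301  0.044 ]] [ 0.5031 -0.3193  0.044 ]
```

View pics/w26.png

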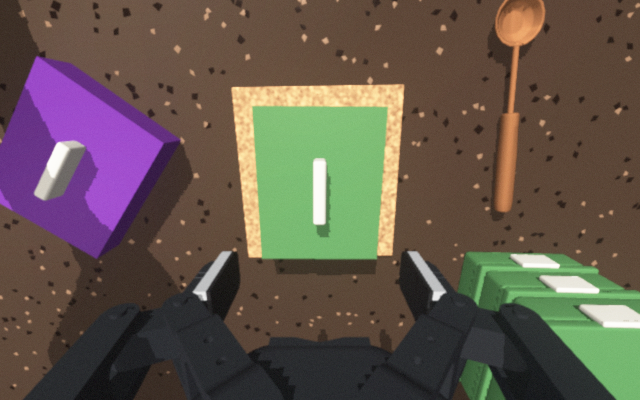

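```bash
python3 -m jog '[[0.005,0,0,0.3,0,0,1],[0.005,0,0,0.6,0,0,1],[0.005,0,0,1,0,0,1],[0.005,0,0,1,0,0,1]]'; python3 -m jog '[[0,0,0,0.3,0,0,1],[0,0,0,0.5,0,0,1],[0,0,0,0.54,0,0,1],[0,0,0,0.54,0,0,1],[0,0,0,0.54,0,0,1]]'; python3 -c "
from h import *
go([.5013,-.3168,.048],-1.9)"
```

```text
time_s: 54.35
ee_pos: [0.4997, -0.3148, 0.0988]
orientation: [[-0.006, 0.03, 1.0], [0.004, 1.0, -0.03], [-1.0, 0.004, -0.006]]
force: [1.2, -0.0, 0.5]
opening: 0.0853
time_s: 54.98
ee_pos: [0.502, -0.3169, 0.05]
orientation: [[0.002, 0.03, 1.0], [-0.001, 1.0, -0.03], [-1.0, -0.001, 0.002]]
force: [-0.3, -0.5, 0.3]
opening: 0.0856
turn [0.004 0.002 0.002] shift [ 0.02   0.001 -0.007] yawz -1.72 pos [ 0.502  -0.3169  0.05  ] t 54.975 j6 -33.8 F [-0.3 -0.5  0.3] op 0.08558152132949179
```

```bash
python3 -m jog '[[0,0,0,0.015,0,0,0],[0,0,0,0.015,0,0,0],[0,0,0,0.015,0,0,0],[0,0,0,0.015,0,0,0],[0,0,0,0.015,0,0,0],[0,0,0,0.015,0,0,0]]'; python3 -c "
from h import *
go([.5013,-.3168,.048],-1.9)"; python3 -m jog '[[0,0,0,-0.2,0,0,0],[0,0,0,-0.5,0,0,0],[0,0,0,-0.9,0,0,0],[0,0,0,-0.95,0,0,0],[0,0,0,-0.95,0,0,0]]'; python3 -c "
from h import *
grab('wrist','w27')
go([.5549,.0287,.143],-1.9)"; python3 hm.py w27
```

```text
time_s: 55.72
ee_pos: [0.5015, -0.3166, 0.0472]
orientation: [[0.0, 0.03, 1.0], [-0.0, 1.0, -0.03], [-1.0, -0.0, 0.0]]
force: [-0.1, 0.1, 1.6]
opening: 0.0125
turn [0.004 0.    0.   ] shift [-0.008 -0.002 -0.002] yawz -1.72 pos [ 0.5015 -0.3166  0.0472] t 55.725 j6 -33.8 F [-0.1  0.1  1.6] op 0.012535314709839126
time_s: 56.35
ee_pos: [0.5013, -0.3165, 0.142]
orientation: [[0.0, 0.03, 1.0], [-0.0, 1.0, -0.03], [-1.0, -0.0, 0.0]]
force: [-0.6, 0.2, -3.4]
opening: 0.0133
turn [ 0.004 -0.002 -0.001] shift [-0.021  3.463  0.436] yawz -1.72 pos [ 0.5009 -0.3162  0.1406] t 56.4 j6 -33.8 F [-0.1  0.3 -2.7] op 0.012716665587777218
handle px ((318.5, 247.0), (90.0, 27.0), 90.0) [[ 0.5027 -0.3006  0.1625]]
cover px ((319.5, 196.5), (199.0, 283.0), 90.0)
[[ 0.4915 -0.3069  0.068 ]
 [ 0.5137 -0.3076  0.068 ]
 [ 0.5123 -0.3939  0.068 ]
 [ 0.4876 -0.3932  0.068 ]] [ 0.5013 -0.3504  0.068 ]
[[ 0.6212 -0.2284  0.044 ]
 [ 0.6162 -0.4177  0.044 ]
 [ 0.3844 -0.412   0.044 ]
 [ 0.3904 -0.2217  0.044 ]] [ 0.503 -0.32   0.044]
```

View pics/w27.png

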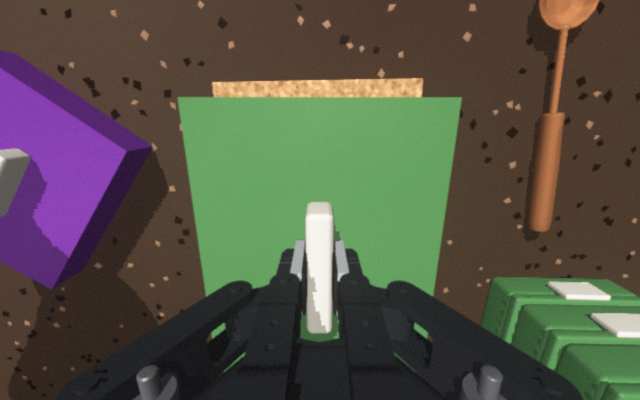

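```bash
python3 -m jog '[[0,0,0,0,0.3,0.03,0],[0,0,0,0,0.7,0.08,0],[0,0,0,0,1,0.125,0],[0,0,0,0,1,0.125,0]]'; python3 -m jog '[[0,0,0,0,0.3,0.03,0],[0,0,0,0,0.7,0.08,0],[0,0,0,0,1,0.125,0],[0,0,0,0,1,0.125,0]]'; python3 -m jog '[[0,0,0,0,0.3,0.03,0],[0,0,0,0,0.7,0.08,0],[0,0,0,0,1,0.125,0],[0,0,0,0,1,0.125,0]]'; python3 -c "
from h import *
go([.5549,.0287,.143],-1.9)"
```

```text
time_s: 56.9
ee_pos: [0.5165, -0.2146, 0.1398]
orientation: [[-0.003, 0.027, 1.0], [0.002, 1.0, -0.027], [-1.0, 0.002, -0.003]]
force: [0.3, -1.0, -1.4]
opening: 0.0126
time_s: 57.4
ee_pos: [0.532, -0.1162, 0.1404]
orientation: [[-0.002, 0.028, 1.0], [0.001, 1.0, -0.028], [-1.0, 0.001, -0.002]]
force: [1.4, -1.1, -1.9]
opening: 0.0128
time_s: 57.9
ee_pos: [0.5477, -0.0174, 0.1408]
orientation: [[-0.002, 0.028, 1.0], [-0.0, 1.0, -0.028], [-1.0, -0.0, -0.002]]
force: [-0.2, -0.2, -2.1]
opening: 0.0127
turn [ 0.006 -0.002  0.   ] shift [-0.022  0.462  0.059] yawz -1.63 pos [ 0.5477 -0.0174  0.1408] t 57.9 j6 -3.7 F [-0.2 -0.2 -2.1] op 0.012654198075327189
```

```bash
python3 -m jog '[[0.004,0,0,0,0.2,0.03,0],[0.004,0,0,0,0.46,0.06,0],[0.004,0,0,0,0.46,0.06,0],[0.004,0,0,0,0.46,0.06,0],[0.004,0,0,0,0.46,0.06,0]]'; python3 -c "
from h import *
grab('wrist','w28')
go([.5549,.0287,.0861],-1.9)"
```

```text
time_s: 58.52
ee_pos: [0.5552, 0.0267, 0.1418]
orientation: [[-0.0, 0.035, 0.999], [-0.001, 0.999, -0.035], [-1.0, -0.001, -0.0]]
force: [0.0, 0.0, -1.5]
opening: 0.0127
turn [-0.002 -0.     0.   ] shift [ 0.558  0.018 -0.003] yawz -1.98 pos [0.5552 0.0269 0.1419] t 58.575 j6 1.3 F [-0.1 -0.9 -1.6] op 0.012622581118093034
```

View pics/w28.png

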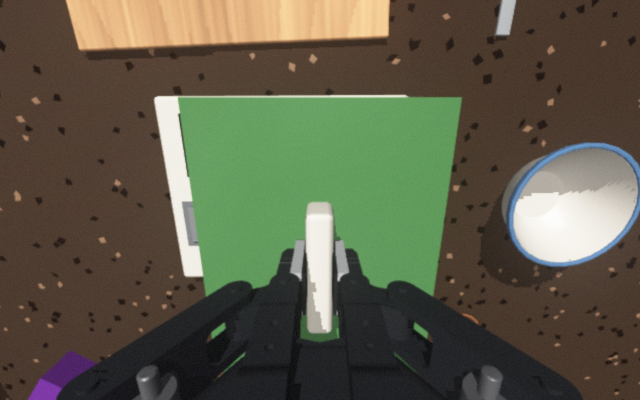

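```bash
python3 -m jog '[[0,0,0,0,0.022,-0.003,0],[0,0,0,0.15,0.022,-0.003,0],[0,0,0,0.3,0.022,-0.003,0],[0,0,0,0.38,0.022,-0.003,0],[0,0,0,0.42,0.022,-0.003,0],[0,0,0,0.42,0.022,-0.003,0]]'; python3 -m jog '[[0,0,0,0.02,0,0,0],[0,0,0,0.04,0,0,0],[0,0,0,0.06,0,0,0],[0,0,0,0.06,0,0,0]]';python3 -c "
from h import *
go([.5549,.0287,.0861],-1.9)"
```

```text
time_s: 59.32
ee_pos: [0.5549, 0.0303, 0.0997]
orientation: [[-0.0, 0.033, 0.999], [0.0, 0.999, -0.033], [-1.0, -0.0, -0.0]]
force: [-0.2, -0.1, -2.5]
opening: 0.0127
time_s: 59.82
ee_pos: [0.5549, 0.0303, 0.0937]
orientation: [[-0.0, 0.033, 0.999], [0.0, 0.999, -0.033], [-1.0, 0.0, -0.0]]
force: [-0.8, 0.1, -1.1]
opening: 0.0129
turn [-0. -0. -0.] shift [ 0.076 -0.016  0.001] yawz -1.9 pos [0.5549 0.0303 0.0937] t 59.825 j6 1.5 F [-0.8  0.1 -1.1] op 0.01291403894249571
```

```bash
python3 -m jog '[[0,0,0,0.02,-0.008,0,0],[0,0,0,0.04,-0.008,0,0],[0,0,0,0.055,-0.008,0,0],[0,0,0,0.065,-0.008,0,0],[0,0,0,0.07,-0.008,0,0],[0,0,0,0.07,-0.008,0,0]]'; python3 -m jog '[[0,0,0,0.008,0,0,0],[0,0,0,0.008,0,0,0]]'
```

```text
time_s: 60.58
ee_pos: [0.555, 0.0295, 0.087]
orientation: [[-0.0, 0.033, 0.999], [0.0, 0.999, -0.033], [-1.0, 0.0, -0.0]]
force: [0.0, 0.1, -2.6]
opening: 0.0125
time_s: 60.82
ee_pos: [0.555, 0.0295, 0.0861]
orientation: [[-0.0, 0.033, 0.999], [-0.0, 0.999, -0.033], [-1.0, -0.0, -0.0]]
force: [-0.1, 0.9, -2.4]
opening: 0.013
```

```bash
python3 -m jog '[[0,0,0,0.01,0,0,0],[0,0,0,0.01,0,0,0]]';python3 -m jog '[[0,0,0,0.008,0,0,0],[0,0,0,0.008,0,0,0]]'
```

```text
time_s: 61.08
ee_pos: [0.555, 0.0295, 0.0852]
orientation: [[0.0, 0.033, 0.999], [0.0, 0.999, -0.033], [-1.0, 0.0, 0.0]]
force: [0.6, -0.2, -1.7]
opening: 0.0127
time_s: 61.32
ee_pos: [0.5551, 0.0295, 0.0852]
orientation: [[0.001, 0.033, 0.999], [0.0, 0.999, -0.033], [-1.0, 0.0, 0.001]]
force: [-2.9, 0.8, 4.4]
opening: 0.0127
```

Seated on the ledge (contact at TCP 0.0852). Release and lift, then check.

```bash
python3 -m jog '[[0,0,0,0,0,0,1],[0,0,0,0,0,0,1],[0,0,0,0,0,0,1],[0,0,0,0,0,0,1],[0,0,0,-0.3,0,0,1],[0,0,0,-0.8,0,0,1],[0,0,0,-1,0,0,1],[0,0,0,-1,0,0,1]]'; python3 -m jog '[[0,0,0,-0.5,0,0,1],[0,0,0,-0.65,0,0,1],[0,0,0,-0.65,0,0,1],[0,0,0,-0.65,0,0,1]]'; python3 -c "
from h import *
grab('wrist','w29'); grab('scene','s2')
p,d,c=load('w29')
v,u=np.mgrid[100:260:10,265:385:10];uv=np.c_[u.ravel(),v.ravel()]
H=hsv(p);g=[(H[b,a,1]>90)&(45<H[b,a,0]<80) for a,b in uv];P=pts(c,uv[g],d)
A=np.c_[P[:,:2]-P[:,:2].mean(0),np.ones(len(P))];k=np.linalg.lstsq(A,P[:,2],rcond=None)[0];print('top plane tilt,z',k)
"; python3 hd.py w29; python3 hd.py w3
```

```text
time_s: 62.32
ee_pos: [0.5558, 0.0295, 0.186]
orientation: [[0.003, 0.033, 0.999], [0.0, 0.999, -0.033], [-1.0, 0.0, 0.003]]
force: [-0.2, 0.1, -1.2]
opening: 0.0855
time_s: 62.82
ee_pos: [0.5545, 0.0294, 0.2468]
orientation: [[-0.004, 0.033, 0.999], [0.0, 0.999, -0.033], [-1.0, -0.0, -0.004]]
force: [0.7, 0.6, -0.5]
opening: 0.0853
top plane tilt,z [0.0001 0.0005 0.0815]
handle px ((319.9999694824219, 190.49996948242188), (64.99998474121094, 11.999998092651367), 90.0) [[0.5554 0.0309 0.1054]]
cover px ((321.0, 181.99998474121094), (131.99996948242188, 149.99996948242188), -0.0)
[[ 0.5514  0.0651  0.106 ]
 [ 0.5637  0.0647  0.106 ]
 [ 0.5619 -0.0068  0.106 ]
 [ 0.5487 -0.0063  0.106 ]] [0.5564 0.0292 0.106 ]
[[ 0.6286  0.1128  0.082 ]
 [ 0.6244 -0.0623  0.082 ]
 [ 0.4839 -0.058   0.082 ]
 [ 0.4905  0.1163  0.082 ]] [0.5568 0.0272 0.082 ]
handle px ((322.6348571777344, 183.45449829101562), (13.225988388061523, 65.16381072998047), 1.9091525077819824) [[0.5537 0.0302 0.1058]]
cover px ((323.6954345703125, 175.58056640625), (131.16001892089844, 150.50682067871094), 1.4441254138946533)
[[ 0.5459 -0.0071  0.106 ]
 [ 0.5486  0.0645  0.106 ]
 [ 0.5622  0.064   0.106 ]
 [ 0.5606 -0.0076  0.106 ]] [0.5543 0.0285 0.106 ]
[[ 0.4891  0.1158  0.082 ]
 [ 0.627   0.1126  0.082 ]
 [ 0.6216 -0.063   0.082 ]
 [ 0.4816 -0.0587  0.082 ]] [0.5548 0.0267 0.082 ]
```

View pics/w29.png

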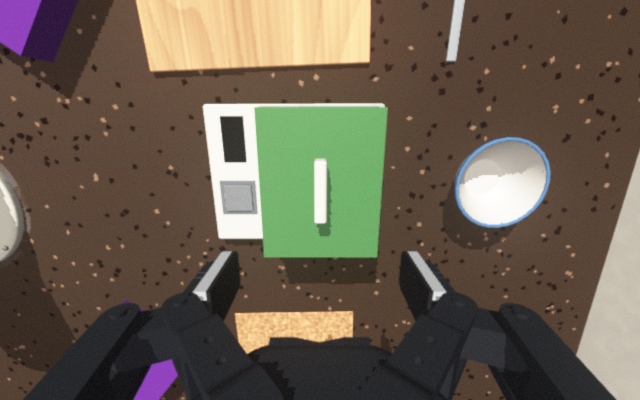

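View pics/s2.png

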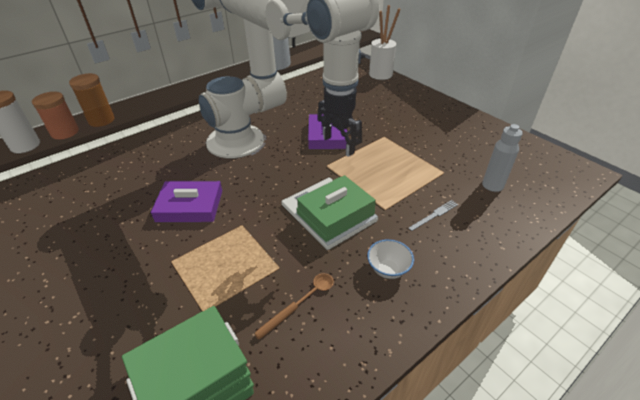

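```bash
python3 -m jog '[[0,0,0,0,0,0,1],[0,0,0,0,0,0,1],[0,0,0,0,0,0,1],[0,0,0,0,0,0,1]]'; python3 -c "
from station import job,state
print(job.hand_in());print(state()['time_s'])"
```

```text
time_s: 63.42
ee_pos: [0.555, 0.0294, 0.2494]
orientation: [[0.0, 0.033, 0.999], [0.0, 0.999, -0.033], [-1.0, 0.0, 0.0]]
force: [0.5, 0.4, 0.1]
opening: 0.0854
the job is handed in; nothing more can be done
None
the job is handed in; nothing more can be done
```

The job is done and handed in at about 63 s of the 210 s allowed; no verdict was reported.

- **Cover off:** I lifted the green cover off the tray and laid it right way up, centred, on the cork mat.
- **Tare key:** I pressed it with the shut fingers up to 7.6 N, over 4 N for about a second, with the tray open and empty. The display was dark before and during the press, so the only sign of a response is the measured force.
- **Pots:** All four are in the tray, alternating thick and thin ends, slants against slants.
    - Measured in the tray's frame, the centres are at y of about -55, -19, +20 and +54 mm.
    - All are within 2 mm in x and within 1° of the tray's axis.
    - The grip bars stand at equal heights, so the pots lie flat.
- **Cover back on:** It went down without touching the rim and met the ledge.
    - After release its top is level at 0.0815 m, against about 0.082 m expected.
    - It sits within about 2 mm of its starting place, and the gripper is clear of it.

The last camera views showed the bowl, spoon and fork where they were. I saw no pot knocked aside and no slackening of the grip. Top-camera readings of hand-picked pixels were off by 6 to 20 mm or so for the key and some pots, so I used the wrist camera's positions. Those agreed with each other to within 2 to 3 mm. The one two-view height I triangulated, for a pot's grip bar, came out at 48 mm against 53 mm from the depth image (54 mm by the text).

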